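# Clamp a sample on the spectrometer crystal

### The arm

A 6-joint arm with a two-finger parallel gripper is mounted at the origin on the work surface. World frame = base frame: x ahead of the robot, y to its left, z up, the work surface at z = 0. Lengths are in m, angles in rad, forces in N, time in s.
With the tool pointing down it reaches from about 0.325 to 0.775 m from the base axis. Payload 5.5 kg.
Tool frame: the origin (TCP) lies midway between the tips of the shut fingers; the grasp point (between the pads) lies 19 mm behind it; y points along the fingers, x is the direction in which the jaws open and shut, and the axes are right-handed (so a half turn about y gives the same grasp; the last joint's range is limited). The gripper opens to 88 mm and grips with 3 to 60 N. Pads are 20 mm wide; open, the fingers measure 115 mm over their backs; the gripper's body (75 mm by 178 mm) begins 61 mm behind the grasp point.
Start: joints at [1.204, 0.091, 1.231, -0, 1.82, -0.057], TCP at [0.183, 0.571, 0.223] pointing down, gripper open.
Joint ranges: [-2.87, 2.87], [-0.86, 2.18], [0.17, 2.46], [-1.51, 4.65], [0.06, 2.69], [-2.65, 2.65]. Speed limits (rad/s): [2.57, 2.57, 3.01, 3.14, 3.14, 3.14].

### API

Orientations are given as a rotation vector (axis times angle).
In Python, from plant import manip, eyes, order gives the robot as it stands. The module is installed in compiled form; this text tells all that it offers.
- The arm moves only by the tool carry_out, never from a script. Its argument "moves" is a list of rows, each a list of 3 entries, a list of its own where there are three numbers: the shift along the world's x, y, z normalised to -1 to 1, where 1 is 0.03 m, then the turn, a rotation vector about the world's x, y, z normalised to -1 to 1, where 1 is 90 degrees, then the opening, from 0 (shut) to 1 (fully open). A call has 1 to 20 rows; each row shifts and turns the commanded pose from where the row before left it; what a row does not reach is not made up. A row lasts 1/8 s, in which the tool goes at most 62.5 mm and 10.7 degrees, less where a joint would pass 70% of its speed; a pose out of reach is approached as far as the arm can. A call with a number of a shift or a turn outside -1 to 1 is refused whole. A call with a gripper value outside its range is refused whole. The fingers move at their own pace and stop on an object; the grip force is fixed at half the most. Time passes only in rows, so rows that do not move let the fingers close. It gives the time, the measured TCP pose, the force and the opening at its end, in the units of the state.
- manip.get_obs(): the state, without advancing time (a new reading comes with each control period).
- eyes.read_camera(name): name is "scene" or "top" or "wrist"; returns the picture (400x640x3 uint8, red, green, blue); there is no depth.
- eyes.camera_model(name): a dict with "camera_matrix" (3x3 intrinsics, pixels), "cam_to_world" (4x4, takes a point from camera to world coordinates); the wrist camera has in their place "T_tool_cam" (4x4, takes a point from camera to tool coordinates, whose origin is the TCP and whose axes are the tool frame's). Camera axes: x right, y up, looking along -z (the intrinsics and any distortion apply to the point x, -y, -z); pixel columns grow to the right and rows downward; lengths in m; the calibration is good to about 2 mm. A picture is of the moment at which its call begins: read the wrist's pose just before it. camera_model takes no time and is no camera call.
- order.close_job(): hands the job in, once; it reports no verdict.
The state is a dict: "clock": time; "joints": joint angles; "joint_velocities": joint speeds; "tau": joint torques, N m; "tool_pos": TCP position; "ee_rot": TCP orientation; "force": force on the tool from outside, world axes, zero at the start; "moment": the same for the moment, N m; "opening": opening from 0.0 (shut) to 1.0 (fully open).
Only numpy, scipy, OpenCV 4.12 (cv2) and the standard library are available. Lean on these libraries where they do the work, as an engineer would, in place of code of your own. Each camera call takes 0.05 s, during which the arm holds its last target.

### The job

Load the blue plastic sample for an infrared measurement: lay it flat over the crystal in the middle of the round steel plate, swing the clamp arm over it fully against its stop, then turn the black knob clockwise to tighten the clamp until the orange tab pops out of the barrel, and stop there: screwing on past the pop cracks the fragile crystal. Put things down gently, and leave the yellow coupon, the dropper bottle and the tube rack alone.

Things in the scene. Friction and masses are not known exactly. Their poses are not given: they have to be found in the camera images.
- sample: the sample: a blue moulded plastic coupon, 36 x 26 x 10 mm (own x, y, z), 14 g; origin at the centre of its underside, z up. Starts flat on the bench.
- crystal_plate: round steel plate, 68 mm across, 8 mm proud of the grey deck of the spectrometer (white case 240 x 220 mm, deck 70 mm above the bench); origin at the centre of its top face, 78 mm above the bench, at the amber crystal (8 mm across, flush). x points from the clamp arm's post (110 mm away at -x, 140 mm high) to the crystal; z up. Only post and arm stand above the deck.
- swing (a joint): angle of the clamp arm about its upright post, rad: 0 = against its hard stop, clamp over the crystal, arm along the plate's x axis; grows as the arm swings away, anticlockwise from above (to the plate's +y side); starts at 1.25 to 1.6. It stays where it is left (friction 0.15 N m: 3 N at mid-bar). The stop may be met at some 5 to 20 N.
- bar_grip (a point): point inside the arm's straight bar, 52 mm from the pivot axis, 6 mm below its top face; x along the arm, away from the post, z up. The bar is 24 mm wide, its underside 138 and its top 160 mm above the bench, bare from 20 to 91 mm from the pivot axis; it can be gripped across from above or pushed on its side.
- knob_grip (a point): centre of the black ribbed round knob on the arm's head, on the screw's upright axis, 188 mm above the bench; the knob is 40 mm across (42 over the ribs), from 171 to 201 mm above the bench; below it a 9 mm gap to the head. x and y turn with it. Clockwise seen from above tightens; it keeps its height and stays where it is left (friction 0.08 N m, up to 0.12 under load).
- tab (a joint): travel of the orange indicator tab (13 mm wide, 8 mm high) in the side of the steel barrel below the arm's head, facing away from the post, m: 0 = in, 0.010 = out. It is held in until the clamp presses with the set force of about 15 N, then springs out at once and stays out.
- spare: a yellow coupon of the same size, not to be used; origin at the centre of its underside.
- dropper_bottle: amber glass bottle with a red rubber bulb, 48 mm across, 126 mm high; origin at the centre of its underside, z up. To be left alone.
- tube_rack: grey block 60 x 44 mm with glass test tubes, 89 mm high in all; origin at the centre of its underside, z up. To be left alone.
- clamp_head (a point): centre of the underside of the arm's head (38 mm across, 136 to 162 mm above the bench), 110 mm from the pivot axis. Below it hangs the steel barrel (26 mm) with a white foot: tightening lowers both 12 mm a turn (1.9 mm per rad). The foot starts about 1.5 to 5.6 mm above a loaded sample, unknown; it meets it with 5 N, then each rad adds 9.5 N. The tightening torque urges the arm to its stop.
Not all that is in view belongs to the job. What is shaped like the sample but green, pink or red is not meant.

How it is judged:
On the way, in this order (a step that is already met when the one before it is completed fails the run):
1. the blue sample lies flat over the crystal, let go, with the clamp arm still swung away (distance between sample and crystal_plate below 0.008 m and angle between sample's own z axis and vertical below 0.08 rad and contact force between the fingers and sample below 0.1 N and value of joint swing above 0.8 rad), for 0.2 s.
2. the clamp arm stands against its stop, over the sample, the tab still in (value of joint swing below 0.05 rad and value of joint tab below 0.002 m and distance between sample and crystal_plate below 0.008 m), for 0.1 s.
3. the tab is out, with the clamp pressing the sample on the crystal (value of joint tab above 0.007 m and contact force between sample and crystal_plate above 11 N), for 0.1 s.
At the end, for the whole second after the job is handed in: The blue sample lies flat with its middle within 8 mm of the crystal's, the arm is within 0.05 rad of its stop, the orange tab is out (7 mm or more) and the clamp still presses the sample on the crystal with 11 to 20 N (all of step 3 and contact force between sample and crystal_plate below 20 N and distance between sample and crystal_plate below 0.008 m and angle between sample's own z axis and vertical below 0.08 rad and value of joint swing below 0.05 rad and linear speed of sample below 0.01 m/s); the robot touches nothing.
It fails at once if the crystal is pressed with more than 20 N, through the sample or by the fingers (the tab pops out at about 15 N) (contact force between any of sample, the fingers and crystal_plate above 20 N).
It fails at once if the yellow coupon, the dropper bottle or the tube rack is moved by more than 20 mm or tipped (distance of any of spare, dropper_bottle, tube_rack from where it was at the start of the episode above 0.02 m or angle between any of dropper_bottle, tube_rack's own z axis and vertical above 0.3 rad).
It also fails if it takes over 72 s, if anything falls off the work surface, if the arm or the gripper's body presses on something with over 40 N, if the wrist force passes 120 N, or if a joint passes its speed limit or range.

## Working session

There is one attempt and no reset: what is moved stays moved. The work goes in short steps, Python scripts to look and compute and a tool call to move; the robot and the scene stay as the last step left them, time stands still between calls to the robot, and variables do not carry over. Pictures are saved under pics/ and viewed, and the job is handed in when it is done.

Besides the shell and the picture viewer there is one more tool, called as name([rows], argument=value, ...), one row to a line, values as JSON. carry_out: Moves the arm, as the interface text tells. Its arguments: {"type":"object","properties":{"moves":{"type":"array","items":{"type":"array"}}},"required":["moves"]}

```bash
mkdir -p pics
cat > h.py <<'E'
import numpy as np, cv2
from plant import manip, eyes, order
def snap(n,f):
    im=eyes.read_camera(n); cv2.imwrite('pics/'+f,im[:,:,::-1]); return im
def crop(f,x0,y0,x1,y1,s,o):
    im=cv2.imread('pics/'+f)[y0:y1,x0:x1]; cv2.imwrite('pics/'+o,cv2.resize(im,None,fx=s,fy=s,interpolation=cv2.INTER_CUBIC))
def ray(n,u,v,z,T=None):
    m=eyes.camera_model(n);K=np.array(m['camera_matrix']);T=np.array(m['cam_to_world']) if T is None else T
    d=np.linalg.inv(K)@[u,v,1]; d=T[:3,:3]@(d*[1,-1,-1]); o=T[:3,3]
    return o+d*(z-o[2])/d[2]
def proj(n,p):
    m=eyes.camera_model(n);K=np.array(m['camera_matrix']);T=np.linalg.inv(np.array(m['cam_to_world']))
    c=(T@np.r_[p,1])[:3]*[1,-1,-1]; q=K@c; return q[:2]/q[2]
E
python3 - <<'E'
from h import *
snap('top','t0.png');snap('scene','s0.png')
print(manip.get_obs())
for n in('top','scene','wrist'):print(n,eyes.camera_model(n))
E
```

```text
{'clock': 0.1, 'joints': array([ 1.20431262e+00,  9.17968102e-02,  1.23172563e+00, -4.62492330e-05,
        1.81984592e+00, -5.67381864e-02]), 'joint_velocities': array([ 7.35565830e-04,  6.97258342e-05, -1.91046595e-03, -8.14745848e-04,
       -3.51625305e-04,  8.40725295e-04]), 'tau': array([ 2.18986213e-03, -4.47859168e+01, -4.07569993e+01,  6.99695572e-02,
        2.84411805e-02, -1.07957255e-04]), 'tool_pos': array([0.18283076, 0.57118048, 0.22163454]), 'ee_rot': array([-1.34099092, -0.97698061,  0.97941463]), 'force': array([-0.24636539, -0.11405819,  0.1988101 ]), 'moment': array([-0.02628212, -0.02015398, -0.02205487]), 'opening': 1.0048398435164423}
top {'camera_matrix': array([[433.1738281 ,   0.        , 322.37459904],
       [  0.        , 433.1738281 , 197.55593346],
       [  0.        ,   0.        ,   1.        ]]), 'cam_to_world': array([[-0.02730736,  0.9971853 , -0.06982677,  0.46834304],
       [-0.99950999, -0.02830662, -0.01336122, -0.14221674],
       [-0.01530017,  0.0694277 ,  0.99746965,  0.88803571],
       [ 0.        ,  0.        ,  0.        ,  1.       
[... 281 characters left out ...]
, -0.66759509,  0.57529008,  0.26548646],
       [-0.01752803,  0.6455446 ,  0.7635214 ,  0.67551615],
       [ 0.        ,  0.        ,  0.        ,  1.        ]])}
wrist {'camera_matrix': array([[310.11114603,   0.        , 323.11606802],
       [  0.        , 310.11114603, 198.99100953],
       [  0.        ,   0.        ,   1.        ]]), 'T_tool_cam': array([[ 9.99999165e-01, -4.79482901e-04,  1.20031198e-03,
        -3.02090945e-04],
       [ 1.28943282e-03,  3.05746348e-01, -9.52112130e-01,
        -1.60930936e-01],
       [ 8.95304827e-05,  9.52112882e-01,  3.05746711e-01,
         8.43136521e-02],
       [ 0.00000000e+00,  0.00000000e+00,  0.00000000e+00,
         1.00000000e+00]])}
```

View pics/t0.png

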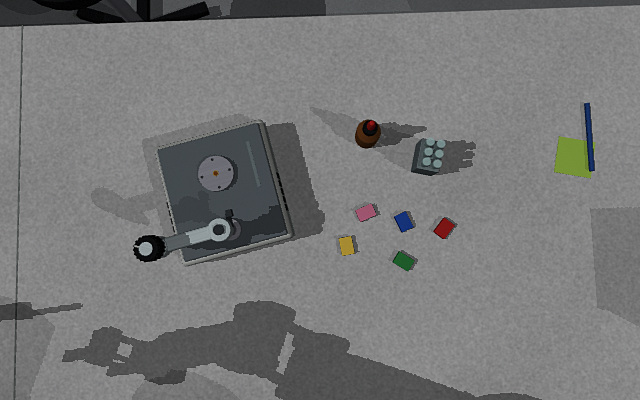

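View pics/s0.png

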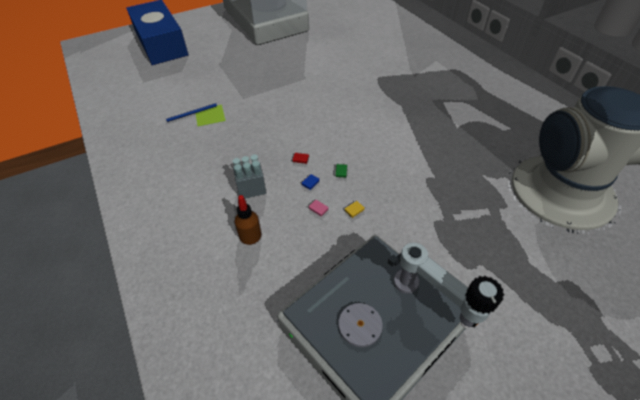

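The top view shows the crystal at about (216,173), the post at (219,230), and the knob at (149,248). The coupons are blue (404,221), yellow (347,245), pink (366,212), red (445,228) and green (404,260). The blue one at (404,221) is the sample; I'll confirm it in a crop.

Run:
```python
from h import *
crop('t0.png',325,190,475,290,5,'t0a.png'); crop('t0.png',120,110,310,275,4,'t0b.png')
im=cv2.imread('pics/t0.png'); 
b,g,r=[im[:,:,i].astype(int) for i in range(3)]
m=((b>r+40)&(b>g+30)).astype(np.uint8); m[:, :380]=0; m[:,430:]=0
c=max(cv2.findContours(m,0,1)[0],key=cv2.contourArea)
print(cv2.minAreaRect(c), cv2.contourArea(c))
for n,uv,z in (('crystal',(216,173),.078),('post',(219,230),.163),('knob',(149,248),.201),('blue',(404,221),.01),('bottle',(368,133),.06),('rack',(430,152),.07),('yel',(347,245),.01),('pink',(366,212),.01),('red',(445,228),.01),('green',(404,260),.01)): print(n,ray('top',*uv,z).round(4))
for n,uv,z in (('crystal',(361,323),.078),('knob',(487,288),.201),('blue',(311,181),.01)): print('sc',n,ray('scene',*uv,z).round(4))
```

```text
((403.10003662109375, 221.2000274658203), (17.441329956054688, 12.521980285644531), 63.43495178222656) 200.0
crystal [0.5772 0.0683 0.078 ]
post [0.4695 0.0421 0.163 ]
knob [0.444  0.1442 0.201 ]
blue [ 0.4777 -0.2939  0.01  ]
bottle [ 0.6489 -0.2227  0.06  ]
rack [ 0.6065 -0.3381  0.07  ]
yel [ 0.4326 -0.1774  0.01  ]
pink [ 0.498  -0.2179  0.01  ]
red [ 0.4614 -0.3756  0.01  ]
green [ 0.3996 -0.2907  0.01  ]
sc crystal [0.5768 0.0709 0.078 ]
sc knob [0.4435 0.1493 0.201 ]
sc blue [ 0.4775 -0.2884  0.01  ]
```

View pics/t0a.png

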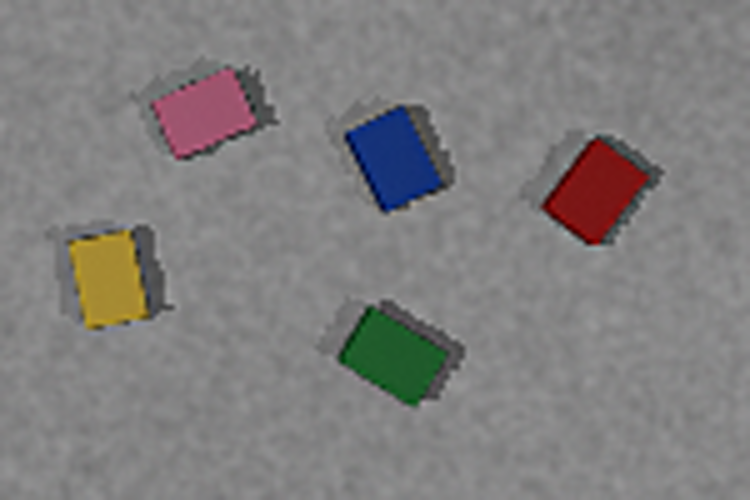

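View pics/t0b.png

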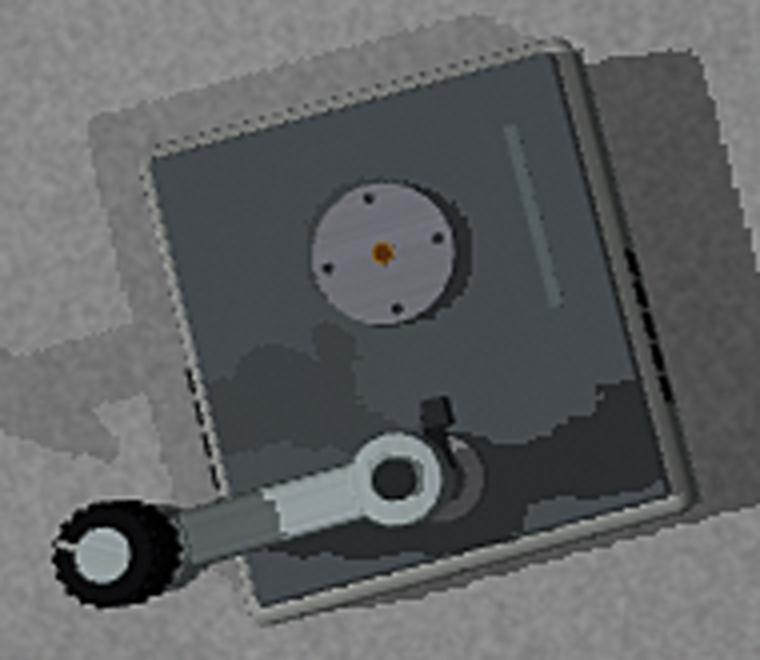

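Run:
```python
from h import *
from scipy.spatial.transform import Rotation as R
o=manip.get_obs(); print(R.from_rotvec(o['ee_rot']).as_matrix().round(3))
c=[ray('top',325+a/5,190+b/5,.01) for a,b in((345,135),(407,105),(447,183),(387,212))]
c=np.array(c)[:,:2]; print(c.round(4), c.mean(0))
e=np.diff(np.r_[c,c[:1]],axis=0); print(np.linalg.norm(e,axis=1), np.degrees(np.arctan2(e[:,1],e[:,0])))
```

```text
[[ 0.305 -0.001 -0.952]
 [ 0.952 -0.002  0.305]
 [-0.002 -1.     0.   ]]
[[ 0.4863 -0.2741]
 [ 0.4978 -0.2995]
 [ 0.4659 -0.3143]
 [ 0.4549 -0.2897]] [ 0.47620589 -0.29442403]
[0.02791308 0.0351507  0.02693285 0.03514773] [ -65.8474701  -155.10757322  114.09017211   26.49105825]
```

The blue crop confirms the sample: its footprint is 35 x 27 mm, its long axis is at about 25.7°, and it is clearly blue. I'll move over it, turning the tool by −138°.

carry_out([
  [[0.326,-0.96,0.1],[0,0,-0.051],0.6],
  [[0.326,-0.96,0.1],[0,0,-0.051],0.6],
  [[0.326,-0.96,0.1],[0,0,-0.051],0.6],
  [[0.326,-0.96,0.1],[0,0,-0.051],0.6],
  [[0.326,-0.96,0],[0,0,-0.051],0.6],
  [[0.326,-0.96,0],[0,0,-0.051],0.6],
  [[0.326,-0.96,0],[0,0,-0.051],0.6],
  [[0.326,-0.96,0],[0,0,-0.051],0.6],
  [[0.326,-0.96,0],[0,0,-0.051],0.6],
  [[0.326,-0.96,0],[0,0,-0.051],0.6],
  [[0.326,-0.96,0],[0,0,-0.051],0.6],
  [[0.326,-0.96,0],[0,0,-0.051],0.6],
  [[0.326,-0.96,0],[0,0,-0.051],0.6],
  [[0.326,-0.96,0],[0,0,-0.051],0.6],
  [[0.326,-0.96,0],[0,0,-0.051],0.6],
  [[0.326,-0.96,0],[0,0,-0.051],0.6],
  [[0.326,-0.96,0],[0,0,-0.051],0.6],
  [[0.326,-0.96,0],[0,0,-0.051],0.6],
  [[0.326,-0.96,0],[0,0,-0.051],0.6],
  [[0.326,-0.96,0],[0,0,-0.051],0.6],
])

```text
clock: 2.6
tool_pos: [0.3786, -0.0055, 0.2343]
ee_rot: [-1.554, 0.27, -0.27]
force: [0.6, 0.1, 0.1]
opening: 0.601
```

carry_out([
  [[0.326,-0.96,0],[0,0,-0.051],0.6],
  [[0.326,-0.96,0],[0,0,-0.051],0.6],
  [[0.326,-0.96,0],[0,0,-0.051],0.6],
  [[0.326,-0.96,0],[0,0,-0.051],0.6],
  [[0.326,-0.96,0],[0,0,-0.051],0.6],
  [[0.326,-0.96,0],[0,0,-0.051],0.6],
  [[0.326,-0.96,0],[0,0,-0.051],0.6],
  [[0.326,-0.96,0],[0,0,-0.051],0.6],
  [[0.326,-0.96,-0.7],[0,0,-0.051],0.6],
  [[0.326,-0.96,-0.7],[0,0,-0.051],0.6],
  [[0,0,-0.8],[0,0,0],0.6],
  [[0,0,-0.8],[0,0,0],0.6],
  [[0,0,-0.6],[0,0,0],0.6],
  [[0,0,0],[0,0,0],0.6],
  [[0,0,0],[0,0,0],0.6],
])

```text
clock: 4.47
tool_pos: [0.4767, -0.2927, 0.1277]
ee_rot: [-1.382, 0.887, -0.889]
force: [-0.5, 0.0, 0.5]
opening: 0.602
```

```bash
cat >> h.py <<'E'
from scipy.spatial.transform import Rotation as R
def wT(o=None):
    o=o or manip.get_obs(); T=np.eye(4);T[:3,:3]=R.from_rotvec(o['ee_rot']).as_matrix();T[:3,3]=o['tool_pos']
    return T@np.array(eyes.camera_model('wrist')['T_tool_cam'])
def st():
    o=manip.get_obs(); M=R.from_rotvec(o['ee_rot']).as_matrix()
    print('t',round(o['clock'],2),'p',o['tool_pos'].round(4),'yaw',np.degrees(np.arctan2(M[1,0],M[0,0])).round(2),'ydown',M[:,1].round(3),'F',o['force'].round(1),'M',o['moment'].round(2),'op',round(o['opening'],3),'q',o['joints'].round(2))
    return o
E
python3 - <<'E'
from h import *
st(); T=wT(); np.save('T1.npy',T); snap('wrist','w1.png')
E
```

```text
t 4.47 p [ 0.4767 -0.2927  0.1277] yaw -65.44 ydown [ 0.001 -0.001 -1.   ] F [-0.5  0.   0.5] M [-0.01  0.16  0.  ] op 0.602 q [-0.61 -0.02  1.51 -0.    1.65  0.53]
```

View pics/w1.png

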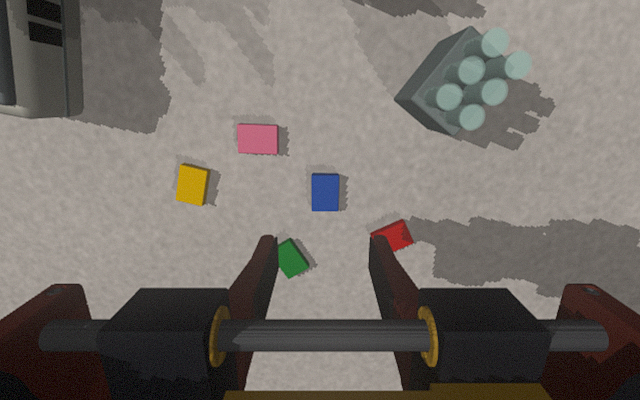

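Run:
```python
from h import *
T=np.load('T1.npy'); crop('w1.png',295,155,360,225,8,'w1a.png')
im=cv2.imread('pics/w1.png').astype(int);b,g,r=im[...,0],im[...,1],im[...,2]
m=((b>r+40)&(b>g+30)).astype(np.uint8)
c=max(cv2.findContours(m,0,1)[0],key=cv2.contourArea); q=cv2.minAreaRect(c); print(q)
P=np.array([ray('wrist',u,v,.01,T)[:2] for u,v in cv2.boxPoints(q)]); print(P.round(4),P.mean(0).round(4))
e=np.diff(P,axis=0);print(np.linalg.norm(e,axis=1),np.degrees(np.arctan2(e[:,1],e[:,0])))
```

```text
((325.0, 192.0), (36.0, 26.0), 90.0)
[[ 0.4901 -0.2762]
 [ 0.5    -0.298 ]
 [ 0.4682 -0.3131]
 [ 0.4579 -0.2905]] [ 0.4791 -0.2944]
[0.02391882 0.03519007 0.02482025] [ -65.46632479 -154.5952134   114.51710564]
```

View pics/w1a.png

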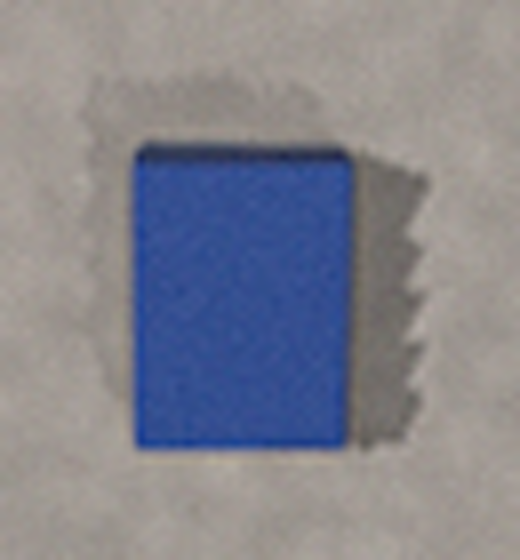

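carry_out([
  [[0.03,-0.03,-0.9],[0,0,0],0.6],
  [[0.03,-0.02,-0.9],[0,0,0],0.6],
  [[0,0,-0.9],[0,0,0],0.6],
  [[0,0,-0.9],[0,0,0],0.6],
  [[0,0,-0.25],[0,0,0],0.6],
  [[0,0,-0.27],[0,0,0],0.6],
  [[0,0,0],[0,0,0],0.6],
  [[0,0,0],[0,0,0],0.0],
  [[0,0,0],[0,0,0],0.0],
  [[0,0,0],[0,0,0],0.0],
  [[0,0,0],[0,0,0],0.0],
  [[0,0,0],[0,0,0],0.0],
  [[0,0,0],[0,0,0],0.0],
])

```text
clock: 6.15
tool_pos: [0.4783, -0.2942, 0.0034]
ee_rot: [-1.382, 0.888, -0.889]
force: [-0.7, 0.2, 2.7]
opening: 0.294
```

Run:
```python
from h import *
st(); snap('wrist','w2.png')
```

```text
t 6.15 p [ 0.4783 -0.2942  0.0034] yaw -65.45 ydown [ 0.001 -0.    -1.   ] F [-0.7  0.2  2.7] M [0.03 0.19 0.  ] op 0.294 q [-0.61  0.06  1.66 -0.    1.43  0.53]
```

View pics/w2.png

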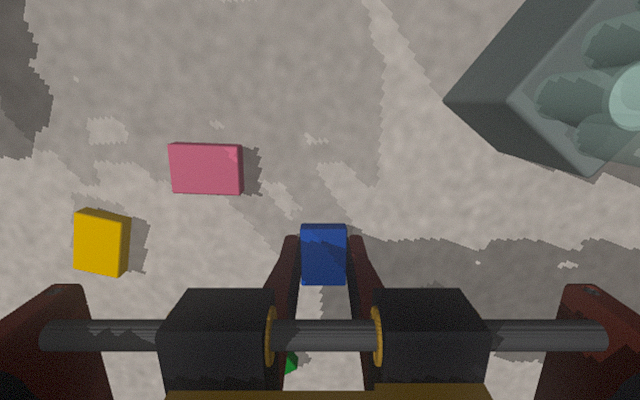

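The sample is gripped (25.9 mm opening, blue between the pads at (323,255)). I'll lift and carry it to above the plate.

carry_out([
  [[0,0,0.5],[0,0,0],0.0],
  [[0,0,1],[0,0,0],0.0],
  [[0,0,1],[0,0,0],0.0],
  [[0,0,1],[0,0,0],0.0],
  [[0,0,1],[0,0,0],0.0],
  [[0,0,1],[0,0,0],0.0],
  [[0,0,1],[0,0,0],0.0],
])

```text
clock: 7.08
tool_pos: [0.4779, -0.2939, 0.1998]
ee_rot: [-1.382, 0.888, -0.888]
force: [-0.4, 0.2, 0.3]
opening: 0.292
```

carry_out([
  [[0.25,0.93,0],[0,0,0],0.0],
  [[0.25,0.93,0],[0,0,0],0.0],
  [[0.25,0.93,0],[0,0,0],0.0],
  [[0.25,0.93,0],[0,0,0],0.0],
  [[0.25,0.93,0],[0,0,0],0.0],
  [[0.25,0.93,0],[0,0,0],0.0],
  [[0.25,0.93,0],[0,0,0],0.0],
  [[0.25,0.93,0],[0,0,0],0.0],
  [[0.25,0.93,0],[0,0,0],0.0],
  [[0.25,0.93,0],[0,0,0],0.0],
  [[0.25,0.93,0],[0,0,0],0.0],
  [[0.25,0.93,0],[0,0,0],0.0],
  [[0.25,0.93,0],[0,0,0],0.0],
  [[0,0,0],[0,0,0],0.0],
  [[0,0,0],[0,0,0],0.0],
])

```text
clock: 8.95
tool_pos: [0.5755, 0.0682, 0.1984]
ee_rot: [-1.382, 0.888, -0.888]
force: [-0.3, 0.0, 0.3]
opening: 0.292
```

Run:
```python
from h import *
st(); T=wT(); np.save('T3.npy',T); snap('wrist','w3.png')
```

```text
t 8.95 p [0.5755 0.0682 0.1984] yaw -65.45 ydown [ 0. -0. -1.] F [-0.3  0.   0.3] M [ 0.02  0.21 -0.05] op 0.292 q [ 0.06  0.03  1.33 -0.    1.77  1.2 ]
```

View pics/w3.png

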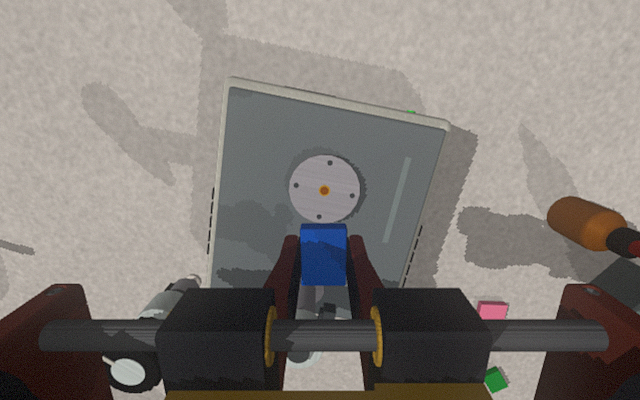

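Run:
```python
from h import *
T=np.load('T3.npy'); crop('w3.png',270,140,380,240,6,'w3a.png')
print(ray('wrist',324,190,.078,T))
for uv in((296,184.5),(353,195.5),(330,162),(319,216)): print(ray('wrist',*uv,.078,T))
```

```text
[0.57871061 0.06795136 0.078     ]
[0.57268423 0.09409734 0.078     ]
[0.58520156 0.04063637 0.078     ]
[0.60531091 0.07407763 0.078     ]
[0.55283261 0.06143422 0.078     ]
```

View pics/w3a.png

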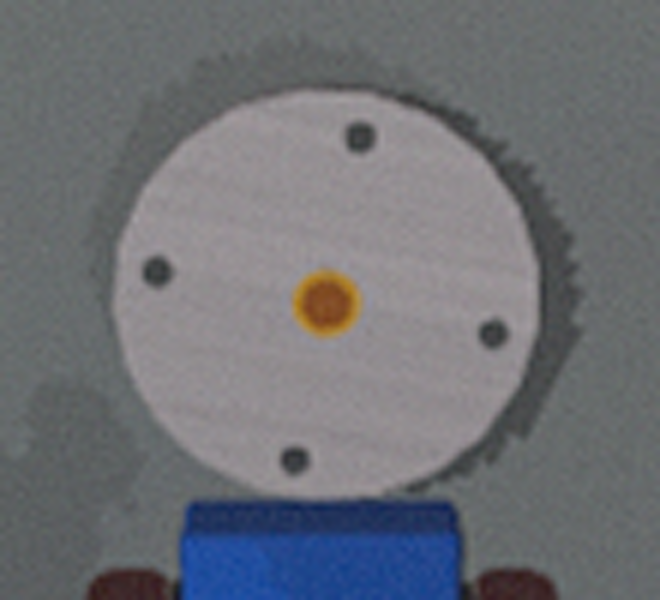

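carry_out([
  [[0.04,0,-0.9],[0,0,0],0.0],
  [[0.04,0,-0.9],[0,0,0],0.0],
  [[0,0,-0.9],[0,0,0],0.0],
  [[0,0,-0.9],[0,0,0],0.0],
  [[0,0,-0.14],[0,0,0],0.0],
  [[0,0,-0.08],[0,0,0],0.0],
  [[0,0,-0.04],[0,0,0],0.0],
  [[0,0,0],[0,0,0],0.0],
  [[0,0,0],[0,0,0],0.0],
])

```text
clock: 10.12
tool_pos: [0.5783, 0.0687, 0.0829]
ee_rot: [-1.381, 0.887, -0.889]
force: [1.1, 0.2, -0.5]
opening: 0.287
```

Run:
```python
from h import *
st()
```

```text
t 10.12 p [0.5783 0.0687 0.0829] yaw -65.45 ydown [ 0.001  0.    -1.   ] F [ 1.1  0.2 -0.5] M [-0.01  0.17  0.01] op 0.287 q [0.06 0.06 1.51 0.   1.57 1.2 ]
```

Still no contact, so I'll lower about 1 mm more and let go.

carry_out([
  [[0,-0.02,-0.03],[0,0,0],0.0],
  [[0,0,0],[0,0,0],0.0],
])

```text
clock: 10.38
tool_pos: [0.5781, 0.068, 0.0815]
ee_rot: [-1.382, 0.888, -0.888]
force: [0.7, -0.3, 0.5]
opening: 0.287
```

Run:
```python
from h import *
st()
```

```text
t 10.38 p [0.5781 0.068  0.0815] yaw -65.45 ydown [ 0. -0. -1.] F [ 0.7 -0.3  0.5] M [-0.08  0.1   0.01] op 0.287 q [ 0.06  0.06  1.51 -0.    1.57  1.2 ]
```

carry_out([
  [[0,0,0],[0,0,0],0.38],
  [[0,0,0],[0,0,0],0.5],
  [[0,0,0],[0,0,0],0.55],
  [[0,0,0.3],[0,0,0],0.55],
  [[0,0,0.9],[0,0,0],0.55],
  [[0,0,0.9],[0,0,0],0.55],
  [[0,0,0.9],[0,0,0],0.55],
  [[0,0,0.9],[0,0,0],0.55],
  [[0,0,0],[0,0,0],0.55],
])

```text
clock: 11.5
tool_pos: [0.5792, 0.0681, 0.2018]
ee_rot: [-1.378, 0.884, -0.891]
force: [0.7, 0.4, 0.2]
opening: 0.552
```

Run:
```python
from h import *
st(); T=wT(); snap('wrist','w4.png'); crop('w4.png',260,140,400,260,5,'w4a.png')
im=cv2.imread('pics/w4.png').astype(int);b,g,r=im[...,0],im[...,1],im[...,2]
m=((b>r+40)&(b>g+30)).astype(np.uint8)
c=max(cv2.findContours(m,0,1)[0],key=cv2.contourArea); q=cv2.minAreaRect(c); print(q)
print(ray('wrist',*q[0],.088,T))
snap('top','t4.png')
```

```text
t 11.5 p [0.5792 0.0681 0.2018] yaw -65.45 ydown [ 0.006  0.    -1.   ] F [0.7 0.4 0.2] M [-0.02  0.09  0.01] op 0.552 q [0.06 0.04 1.32 0.   1.77 1.2 ]
((322.5, 195.5), (37.0, 27.0), 90.0)
[0.57937696 0.06788954 0.088     ]
```

View pics/w4.png

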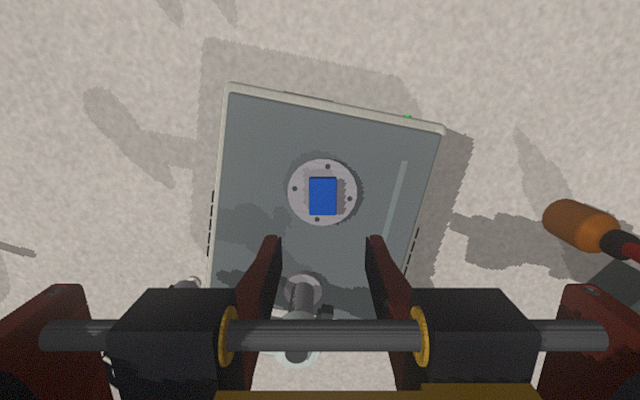

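View pics/w4a.png

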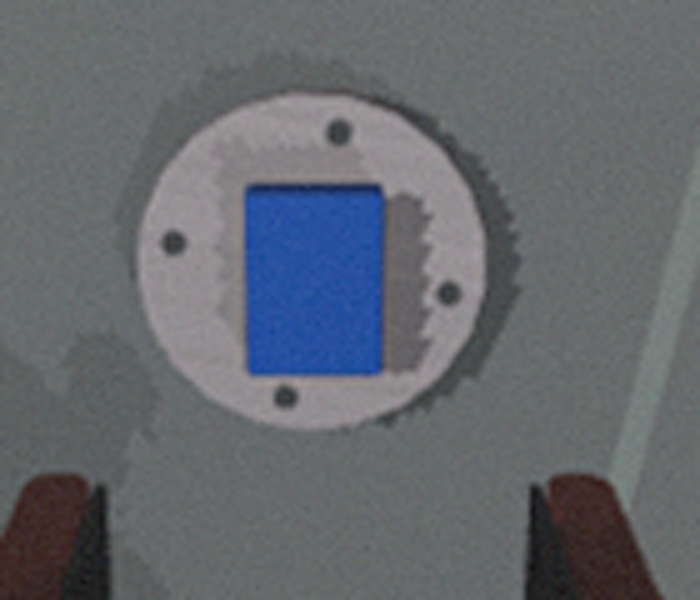

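The sample lies flat and central: blue centre at (322,195), within about 1–2 mm of the plate centre. Next I'll shut the fingers, rise, and cross to the base side of the bar.

carry_out([
  [[0,0,0.9],[0,0,0],0.0],
  [[-0.64,0.085,0.1],[0,0,0.11],0.0],
  [[-0.64,0.085,0],[0,0,0.11],0.0],
  [[-0.64,0.085,0],[0,0,0.11],0.0],
  [[-0.64,0.085,0],[0,0,0.11],0.0],
  [[-0.64,0.085,0],[0,0,0.11],0.0],
  [[-0.64,0.085,0],[0,0,0.11],0.0],
  [[-0.64,0.085,0],[0,0,0.11],0.0],
  [[-0.64,0.085,0],[0,0,0.11],0.0],
  [[0,0,0],[0,0,0],0.0],
  [[0,0,0],[0,0,0],0.0],
])

```text
clock: 12.98
tool_pos: [0.4246, 0.0884, 0.2274]
ee_rot: [-1.563, -0.185, 0.187]
force: [0.5, -0.5, -1.2]
opening: 0.001
```

Run:
```python
from h import *
st(); T=wT(); np.save('T5.npy',T); snap('wrist','w5.png')
```

```text
t 12.97 p [0.4246 0.0884 0.2274] yaw 13.58 ydown [-0.001 -0.    -1.   ] F [ 0.5 -0.5 -1.2] M [-0.07  0.04  0.03] op 0.001 q [ 0.13 -0.36  1.63 -0.    1.87 -0.11]
```

View pics/w5.png

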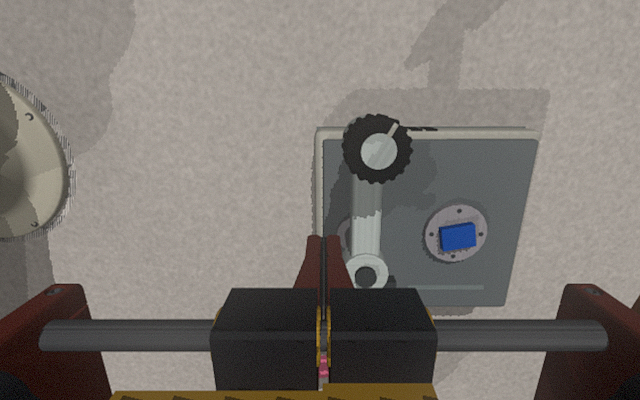

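Run:
```python
from h import *
T=np.load('T5.npy')
p=ray('wrist',365.5,275,.163,T);k=ray('wrist',378,151,.201,T);print(p,k,np.linalg.norm((k-p)[:2]),np.degrees(np.arctan2(*(k-p)[1::-1])))
print(ray('wrist',354,212,.16,T),ray('wrist',380,212,.16,T))
```

```text
[0.47139371 0.04350683 0.163     ] [0.44398349 0.14889237 0.201     ] 0.1088918459484856 104.57929854830753
[0.44799323 0.0938999  0.16      ] [0.46779707 0.09869683 0.16      ]
```

Run:
```python
from h import *
P=np.array([.471,.043])
f=lambda a:P+.0606*np.array([np.cos(np.radians(a)),np.sin(np.radians(a))])
cur=np.array([.4246,.0884])
A=np.linspace(129.5,45.5,15); q=[cur]+[f(a) for a in A]
print((np.diff(q,axis=0)/.03).round(2).tolist(), 'turn/row',-(A[0]-A[-1])/14/90, q[-1])
```

```text
[[0.26, 0.05], [0.17, 0.13], [0.18, 0.11], [0.19, 0.09], [0.2, 0.07], [0.21, 0.05], [0.21, 0.02], [0.21, 0.0], [0.21, -0.02], [0.21, -0.04], [0.2, -0.06], [0.19, -0.08], [0.18, -0.1], [0.17, -0.12], [0.16, -0.14]] turn/row -0.06666666666666667 [0.5134751  0.08622298]
```

carry_out([
  [[0,0,-0.9],[0,0,0],0.0],
  [[0,0,-0.9],[0,0,0],0.0],
  [[0,0,-0.92],[0,0,0],0.0],
  [[0,0,0],[0,0,0],0.0],
])

```text
clock: 13.52
tool_pos: [0.4235, 0.0882, 0.144]
ee_rot: [-1.563, -0.183, 0.191]
force: [0.4, 0.2, -0.3]
opening: 0.005
```

carry_out([
  [[0.26,0.05,0],[0,0,0],0.0],
  [[0.17,0.13,0],[0,0,-0.067],0.0],
  [[0.18,0.11,0],[0,0,-0.067],0.0],
  [[0.19,0.09,0],[0,0,-0.067],0.0],
  [[0.2,0.07,0],[0,0,-0.067],0.0],
  [[0.21,0.05,0],[0,0,-0.067],0.0],
  [[0.21,0.02,0],[0,0,-0.067],0.0],
  [[0.21,0,0],[0,0,-0.067],0.0],
])

```text
clock: 14.52
tool_pos: [0.4741, 0.1041, 0.1482]
ee_rot: [-1.535, 0.392, -0.393]
force: [-3.5, -1.1, 0.5]
opening: 0.004
```

Run:
```python
from h import *
st(); snap('wrist','w6.png')
```

```text
t 14.53 p [0.4741 0.1041 0.1482] yaw -28.69 ydown [ 0.001  0.    -1.   ] F [-3.5 -1.1  0.5] M [-0.23  0.61  0.05] op 0.004 q [ 0.15 -0.22  1.66 -0.    1.7   0.65]
```

View pics/w6.png

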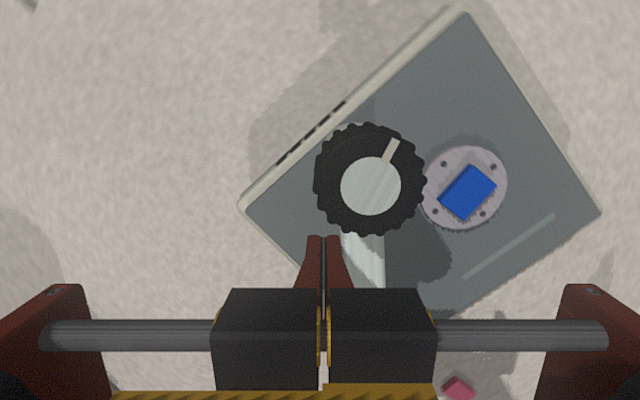

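The arm swings along with about 3.7 N; I'll continue.

carry_out([
  [[0.21,-0.02,-0.05],[0,0,-0.067],0.0],
  [[0.21,-0.04,0],[0,0,-0.067],0.0],
  [[0.2,-0.06,0],[0,0,-0.067],0.0],
  [[0.19,-0.08,0],[0,0,-0.067],0.0],
  [[0.18,-0.1,0],[0,0,-0.067],0.0],
  [[0.17,-0.12,0],[0,0,-0.067],0.0],
  [[0.16,-0.14,0],[0,0,-0.067],0.0],
  [[0,0,0],[0,0,0],0.0],
])

```text
clock: 15.58
tool_pos: [0.514, 0.0872, 0.1464]
ee_rot: [-1.349, 0.955, -0.957]
force: [0.1, -0.6, 0.1]
opening: 0.009
```

Run:
```python
from h import *
st(); T=wT(); np.save('T7.npy',T); snap('wrist','w7.png')
```

```text
t 15.57 p [0.514  0.0872 0.1464] yaw -70.58 ydown [ 0.002  0.    -1.   ] F [ 0.1 -0.6  0.1] M [-0.04  0.05  0.01] op 0.009 q [ 0.1  -0.12  1.58 -0.    1.69  1.33]
```

View pics/w7.png

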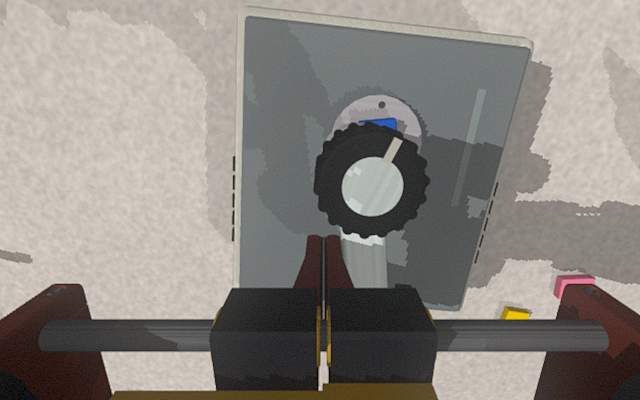

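carry_out([
  [[0.05,-0.05,0],[0,0,-0.02],0.0],
  [[0.04,-0.05,0],[0,0,-0.02],0.0],
  [[0.025,-0.03,0],[0,0,-0.011],0.0],
  [[0.025,-0.03,0],[0,0,-0.011],0.0],
])

```text
clock: 16.12
tool_pos: [0.5173, 0.0826, 0.1454]
ee_rot: [-1.312, 1.031, -1.031]
force: [0.7, 3.0, 2.6]
opening: 0.003
```

carry_out([
  [[0.025,-0.03,0],[0,0,-0.011],0.0],
  [[0,0,0],[0,0,0],0.0],
])

```text
clock: 16.38
tool_pos: [0.5179, 0.0813, 0.1451]
ee_rot: [-1.306, 1.044, -1.044]
force: [-1.1, 1.9, 1.2]
opening: 0.003
```

carry_out([
  [[0.02,-0.03,0],[0,0,0],0.0],
  [[0,0,0],[0,0,0],0.0],
])

```text
clock: 16.62
tool_pos: [0.5184, 0.0805, 0.1451]
ee_rot: [-1.307, 1.044, -1.044]
force: [-1.0, 1.4, 2.9]
opening: 0.006
```

carry_out([
  [[0.015,-0.03,0],[0,0,0],0.0],
  [[0,0,0],[0,0,0],0.0],
])

```text
clock: 16.88
tool_pos: [0.5189, 0.0796, 0.1451]
ee_rot: [-1.307, 1.044, -1.044]
force: [-0.2, 1.3, 1.4]
opening: 0.005
```

carry_out([
  [[0.01,-0.03,0],[0,0,0],0.0],
  [[0,0,0],[0,0,0],0.0],
])

```text
clock: 17.12
tool_pos: [0.5193, 0.0788, 0.1451]
ee_rot: [-1.306, 1.044, -1.044]
force: [-0.4, 2.0, 1.5]
opening: 0.007
```

carry_out([
  [[0.01,-0.03,0],[0,0,-0.01],0.0],
  [[0,0,0],[0,0,0],0.0],
])

```text
clock: 17.38
tool_pos: [0.5197, 0.078, 0.1452]
ee_rot: [-1.3, 1.055, -1.056]
force: [1.4, 1.9, 0.4]
opening: 0.004
```

carry_out([
  [[0.01,-0.03,0],[0,0,-0.01],0.0],
  [[0,0,0],[0,0,0],0.0],
])

```text
clock: 17.62
tool_pos: [0.5199, 0.077, 0.1452]
ee_rot: [-1.293, 1.067, -1.068]
force: [1.7, 3.0, 0.3]
opening: 0.007
```

Run:
```python
from h import *
st(); T=wT(); np.save('T8.npy',T); snap('wrist','w8.png')
snap('top','t8.png');crop('t8.png',120,110,310,275,4,'t8b.png')
```

```text
t 17.62 p [0.5199 0.077  0.1452] yaw -79.06 ydown [ 0. -0. -1.] F [1.7 3.  0.3] M [ 0.47 -0.07  0.06] op 0.007 q [ 0.08 -0.11  1.57 -0.    1.68  1.46]
```

View pics/w8.png

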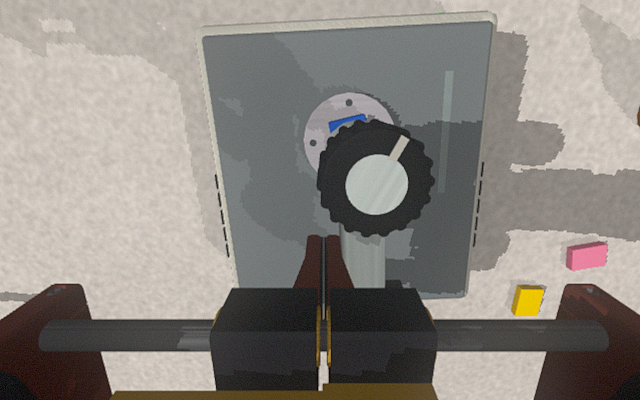

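View pics/t8b.png

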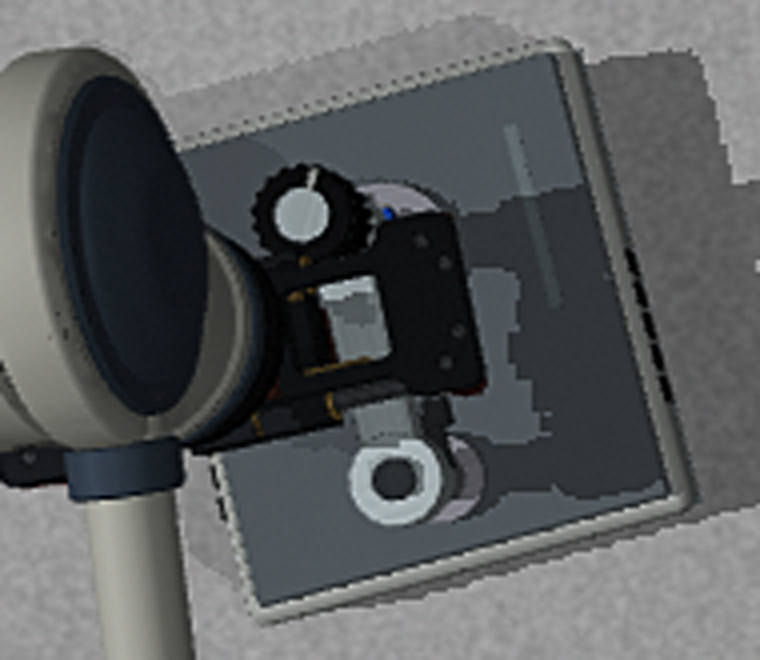

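Run:
```python
from h import *
T=np.load('T8.npy');P=np.array([.4714,.0435,0])
k=ray('wrist',377,184,.201,T);d=k-P;print(k,np.hypot(*d[:2]),np.degrees(np.arctan2(d[1],d[0])))
# bar edges just above fingers
for v in (245,280):
  for u in(341,385): print(u,v,ray('wrist',u,v,.16,T))
```

```text
[0.57881016 0.06863596 0.201     ] 0.11031209523207787 13.171246432458846
341 245 [0.53398773 0.06969634 0.16      ]
385 245 [0.53831528 0.04723499 0.16      ]
341 280 [0.51357977 0.06537627 0.16      ]
385 280 [0.5180744  0.04202467 0.16      ]
```

carry_out([
  [[0.01,-0.03,0],[0,0,0],0.0],
  [[0,0,0],[0,0,0],0.0],
])

```text
clock: 17.98
tool_pos: [0.52, 0.0767, 0.1452]
ee_rot: [-1.293, 1.067, -1.066]
force: [-0.2, 5.0, -1.1]
opening: 0.005
```

carry_out([
  [[0.01,-0.03,0],[0,0,0],0.0],
  [[0,0,0],[0,0,0],0.0],
])

```text
clock: 18.23
tool_pos: [0.52, 0.0766, 0.1452]
ee_rot: [-1.293, 1.068, -1.064]
force: [-0.2, 7.0, -0.0]
opening: 0.006
```

The stop is reached: position has stalled and the force has risen to 7 N. I'll push 1 mm more, then retreat, rise and turn.

carry_out([
  [[0.01,-0.03,0],[0,0,0],0.0],
  [[0,0,0],[0,0,0],0.0],
  [[-0.1,0.4,0],[0,0,0],0.0],
  [[-0.1,0.4,0],[0,0,0],0.0],
  [[0,0,0.9],[0,0,0],0.0],
  [[0,0,0.9],[0,0,0],0.0],
  [[0,0,0.9],[0,0,0],0.0],
  [[0,0,0.9],[0,0,0.113],0.0],
  [[0.3,-0.15,0],[0,0,0.113],0.0],
  [[0.3,-0.15,0],[0,0,0.113],0.1],
  [[0.3,-0.15,0],[0,0,0.113],0.2],
  [[0.3,-0.15,0],[0,0,0.113],0.3],
  [[0.3,-0.15,0],[0,0,0.113],0.4],
  [[0.3,-0.15,0],[0,0,0.113],0.75],
  [[0.3,-0.15,0],[0,0,0.113],0.75],
  [[0,0,0],[0,0,0.113],0.75],
  [[0,0,0],[0,0,0.113],0.75],
  [[0,0,0],[0,0,0.113],0.75],
])

```text
clock: 20.48
tool_pos: [0.5776, 0.0669, 0.253]
ee_rot: [-1.524, -0.453, 0.454]
force: [-1.1, -0.3, 0.3]
opening: 0.75
```

carry_out([
  [[0,0,0],[0,0,0.113],0.75],
  [[0,0,0],[0,0,0.113],0.75],
  [[0,0,0],[0,0,0.113],0.75],
  [[0,0,0],[0,0,0.113],0.75],
  [[0,0,0],[0,0,0.113],0.75],
  [[0,0,0],[0,0,0.113],0.75],
  [[0,0,0],[0,0,0.113],0.75],
  [[0,0,0],[0,0,0.113],0.75],
  [[0,0,0],[0,0,0.113],0.75],
  [[0,0,0],[0,0,0.113],0.75],
  [[0,0,0],[0,0,0],0.75],
  [[0,0,0],[0,0,0],0.75],
])

```text
clock: 21.98
tool_pos: [0.5776, 0.067, 0.2532]
ee_rot: [-0.738, -1.752, 1.753]
force: [0.6, -0.3, -0.7]
opening: 0.748
```

Run:
```python
from h import *
st(); T=wT(); np.save('T9.npy',T); snap('wrist','w9.png')
snap('scene','s9.png');crop('s9.png',250,220,530,400,2.8,'s9b.png')
```

```text
t 21.98 p [0.5776 0.067  0.2532] yaw 134.33 ydown [-0. -0. -1.] F [ 0.6 -0.3 -0.7] M [ 0.07 -0.03 -0.05] op 0.748 q [ 0.06  0.05  1.22 -0.    1.87 -2.29]
```

View pics/w9.png

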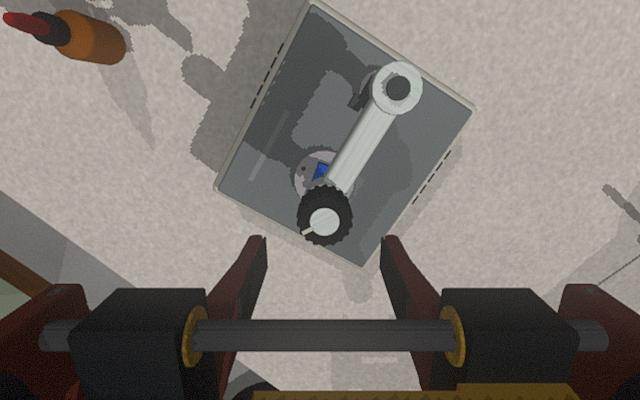

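View pics/s9b.png

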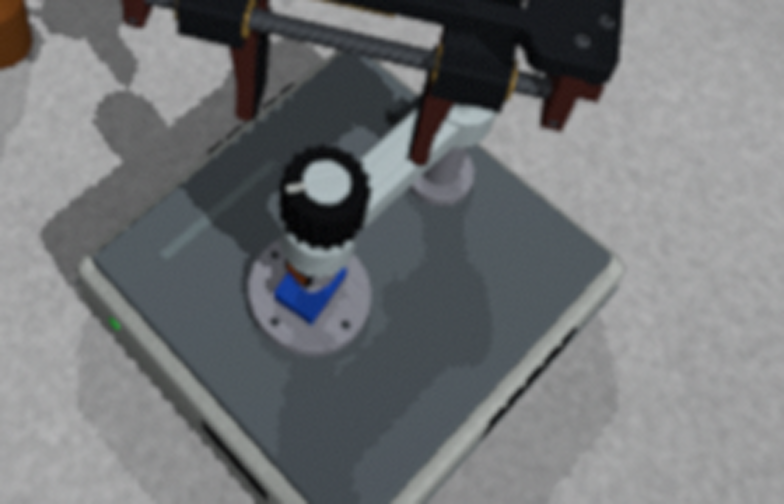

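Run:
```python
from h import *
T=np.load('T9.npy')
print(ray('wrist',324,222,.201,T), ray('wrist',325,214.5,.188,T))
p=ray('wrist',398,88,.163,T);k=ray('wrist',324,222,.201,T);d=k-p;print(p,np.hypot(*d[:2]),np.degrees(np.arctan2(d[1],d[0])))
crop('w9.png',270,150,380,260,6,'w9a.png'); crop('s9.png',330,290,400,350,10,'s9c.png')
print(proj('scene',[.598,.0735,.115]))
```

```text
[0.57843189 0.06796955 0.201     ] [0.57713382 0.06781956 0.188     ]
[0.47133999 0.04221258 0.163     ] 0.1101457925152268 13.5235089084577
[351.37772522 320.8773978 ]
```

View pics/w9a.png

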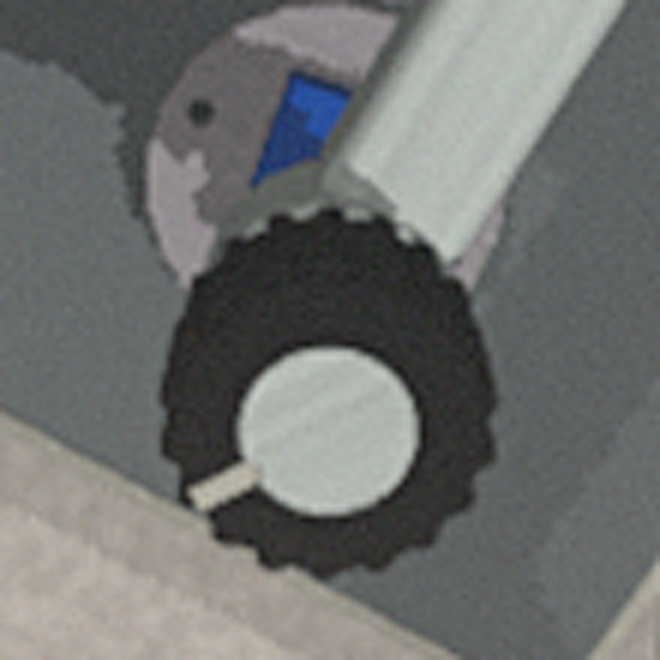

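View pics/s9c.png

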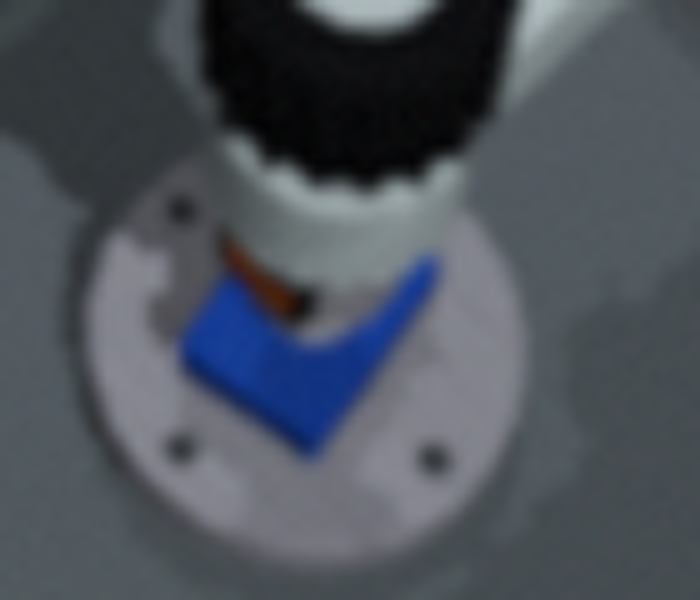

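carry_out([
  [[0.035,0.04,-0.8],[0,0,0],0.75],
  [[0,0,-0.8],[0,0,0],0.75],
  [[0,0,-0.7],[0,0,0],0.75],
  [[0,0,-0.38],[0,0,0],0.75],
  [[0,0,0],[0,0,0],0.75],
  [[0,0,0],[0,0,0],0.6],
  [[0,0,0],[0,0,0],0.52],
  [[0,0,0],[0,0,0],0.4],
  [[0,0,0],[0,0,0],0.4],
  [[0,0,0],[0,0,0],0.4],
])

```text
clock: 23.32
tool_pos: [0.5785, 0.0687, 0.1736]
ee_rot: [-0.734, -1.756, 1.754]
force: [-4.3, 2.4, 4.6]
opening: 0.451
```

Run:
```python
from h import *
st(); snap('scene','s10.png');crop('s10.png',250,200,530,400,2.8,'s10b.png'); snap('wrist','w10.png')
```

```text
t 23.32 p [0.5785 0.0687 0.1736] yaw 134.57 ydown [ 0.     0.001 -1.   ] F [-4.3  2.4  4.6] M [ 0.59  0.76 -0.01] op 0.451 q [ 0.06  0.04  1.37  0.    1.73 -2.29]
```

View pics/s10b.png

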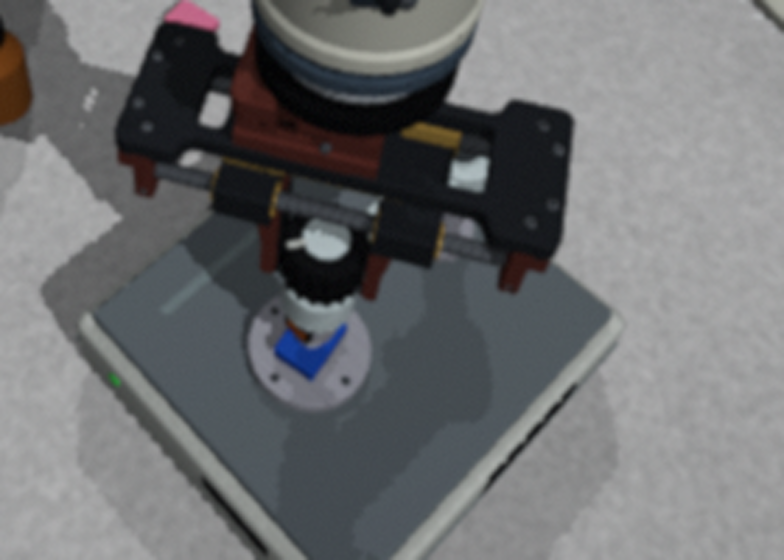

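View pics/w10.png

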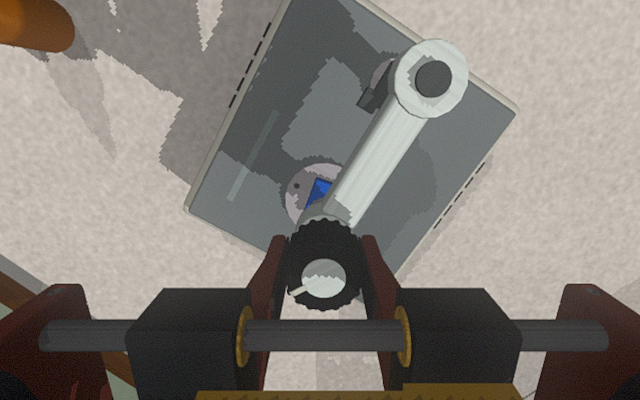

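The knob is gripped at 39.7 mm, and the tab is visible and in at scene-crop (297,330). The first 55° is safe even with the smallest possible gap.

carry_out([
  [[0,0,0],[0,0,-0.056],0.4],
  [[0,0,0],[0,0,-0.056],0.4],
  [[0,0,0],[0,0,-0.056],0.4],
  [[0,0,0],[0,0,-0.056],0.4],
  [[0,0,0],[0,0,-0.056],0.4],
  [[0,0,0],[0,0,-0.056],0.4],
  [[0,0,0],[0,0,-0.056],0.4],
  [[0,0,0],[0,0,-0.056],0.4],
  [[0,0,0],[0,0,-0.056],0.4],
  [[0,0,0],[0,0,-0.056],0.4],
  [[0,0,0],[0,0,-0.056],0.4],
])

```text
clock: 24.8
tool_pos: [0.5785, 0.0686, 0.1737]
ee_rot: [-1.294, -1.067, 1.066]
force: [-4.3, 3.8, 5.3]
opening: 0.449
```

```bash
cat >> h.py <<'E'
def look(n):
    st(); im=snap('scene','s%s.png'%n); crop('s%s.png'%n,310,260,430,350,6,'s%sb.png'%n)
E
python3 -c "
from h import *
look(11);snap('wrist','w11.png')"
```

```text
t 24.8 p [0.5785 0.0686 0.1737] yaw 78.96 ydown [ 0.     0.001 -1.   ] F [-4.3  3.8  5.3] M [0.41 0.72 0.12] op 0.449 q [ 0.06  0.04  1.37  0.    1.73 -1.32]
```

View pics/s11b.png

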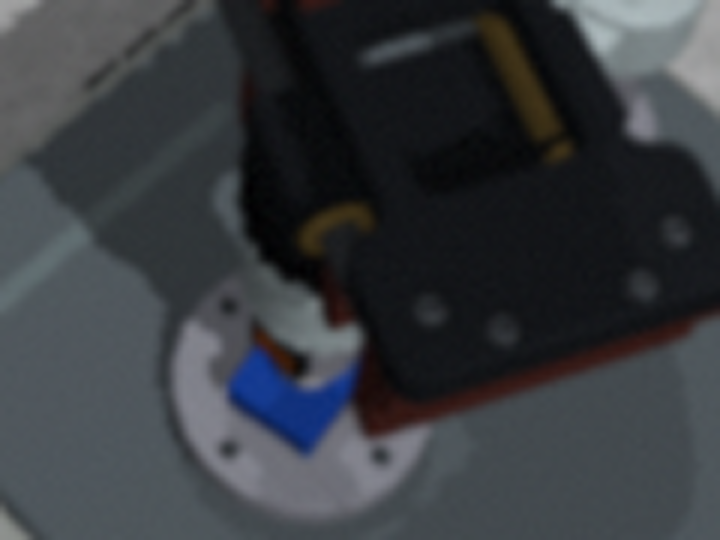

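View pics/w11.png

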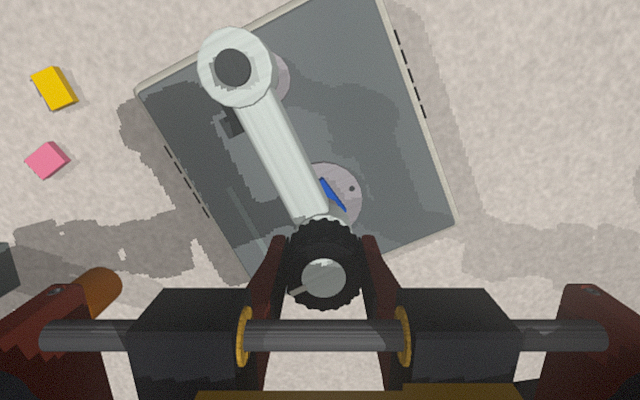

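carry_out([
  [[0,0,0],[0,0,-0.056],0.4],
  [[0,0,0],[0,0,-0.056],0.4],
  [[0,0,0],[0,0,-0.056],0.4],
  [[0,0,0],[0,0,-0.056],0.4],
])

```text
clock: 25.4
tool_pos: [0.5785, 0.0685, 0.1737]
ee_rot: [-1.418, -0.801, 0.8]
force: [-3.9, 3.2, 5.3]
opening: 0.45
```

```bash
python3 -c "
from h import *
st()"
```

```text
t 25.4 p [0.5785 0.0685 0.1737] yaw 58.87 ydown [ 0.     0.001 -1.   ] F [-3.9  3.2  5.3] M [0.43 0.78 0.12] op 0.45 q [ 0.06  0.04  1.37  0.    1.73 -0.97]
```

carry_out([
  [[0,0,0],[0,0,-0.056],0.4],
  [[0,0,0],[0,0,-0.056],0.4],
  [[0,0,0],[0,0,-0.056],0.4],
  [[0,0,0],[0,0,-0.056],0.4],
])

```text
clock: 25.9
tool_pos: [0.5785, 0.0685, 0.1736]
ee_rot: [-1.505, -0.529, 0.529]
force: [-3.3, 2.5, 4.4]
opening: 0.45
```

```bash
python3 -c "
from h import *
look(12)"
```

```text
t 25.9 p [0.5785 0.0685 0.1736] yaw 38.71 ydown [ 0.     0.001 -1.   ] F [-3.3  2.5  4.4] M [0.33 0.86 0.09] op 0.45 q [ 0.06  0.04  1.37  0.    1.73 -0.62]
```

View pics/s12b.png

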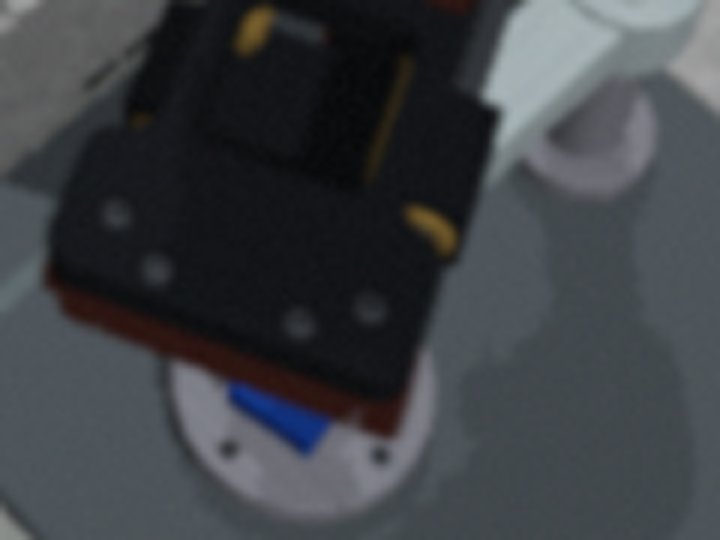

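The gripper hides the tab at this yaw. 1.67 rad is done, and a pop is possible from 1.84 rad, so I'll regrip at about 134°, where the tab can be seen.

carry_out([
  [[0,0,0],[0,0,0],0.65],
  [[0,0,0],[0,0,0],0.65],
  [[0,0,0],[0,0,0],0.65],
  [[0,0,0],[0,0,0.107],0.65],
  [[0,0,0],[0,0,0.107],0.65],
  [[0,0,0],[0,0,0.107],0.65],
  [[0,0,0],[0,0,0.107],0.65],
  [[0,0,0],[0,0,0.107],0.65],
  [[0,0,0],[0,0,0.107],0.65],
  [[0,0,0],[0,0,0.107],0.65],
  [[0,0,0],[0,0,0.107],0.65],
  [[0,0,0],[0,0,0.107],0.65],
  [[0,0,0],[0,0,0.107],0.65],
  [[0,0,0],[0,0,0],0.65],
  [[0,0,0],[0,0,0],0.4],
  [[0,0,0],[0,0,0],0.4],
  [[0,0,0],[0,0,0],0.4],
  [[0,0,0],[0,0,0],0.4],
])

```text
clock: 28.2
tool_pos: [0.5783, 0.0685, 0.1728]
ee_rot: [-0.727, -1.761, 1.76]
force: [-3.8, 3.0, 0.7]
opening: 0.45
```

```bash
python3 -c "
from h import *
look(13)"
```

```text
t 28.2 p [0.5783 0.0685 0.1728] yaw 135.07 ydown [-0.001  0.001 -1.   ] F [-3.8  3.   0.7] M [ 0.5   0.69 -0.05] op 0.45 q [ 0.06  0.04  1.37  0.    1.73 -2.3 ]
```

View pics/s13b.png

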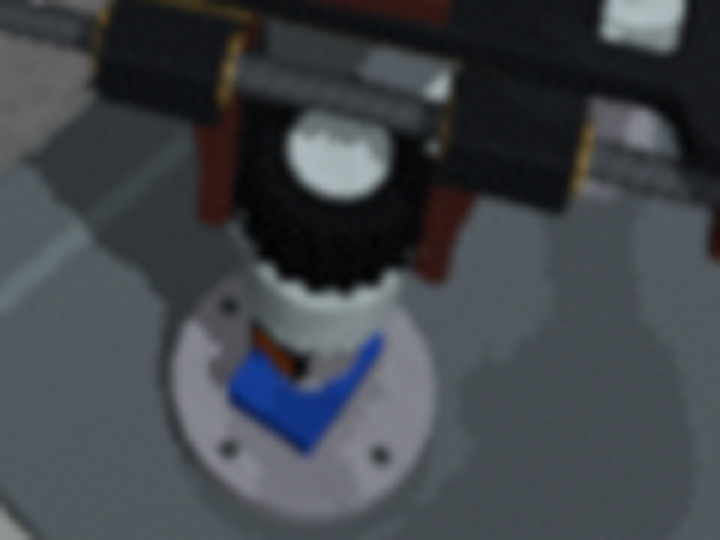

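Tab still in (brown at crop (275,350)). I'll now turn in 10° steps and count tab-coloured pixels after each.

```bash
cat >> h.py <<'E'
def tab(n):
    look(n); im=cv2.imread('pics/s%s.png'%n)[300:335,340:372].astype(int); b,g,r=im[...,0],im[...,1],im[...,2]
    m=(r>b+35)&(r>g+20); ys,xs=np.nonzero(m); print('tabpx',m.sum(),(xs.mean()+340,ys.mean()+300) if m.sum() else '')
E
python3 -c "
from h import *
tab('13x')"
```

```text
t 28.25 p [0.5783 0.0686 0.1728] yaw 135.08 ydown [-0.001  0.001 -1.   ] F [-3.7  2.8  0.6] M [ 0.58  0.75 -0.05] op 0.45 q [ 0.06  0.04  1.37  0.    1.73 -2.3 ]
tabpx 10 (np.float64(355.8), np.float64(318.4))
```

carry_out([
  [[0,0,0],[0,0,-0.056],0.4],
  [[0,0,0],[0,0,-0.056],0.4],
  [[0,0,0],[0,0,0],0.4],
])

```text
clock: 28.68
tool_pos: [0.5783, 0.0686, 0.1728]
ee_rot: [-0.855, -1.642, 1.642]
force: [-3.6, 2.5, 0.9]
opening: 0.449
```

```bash
python3 -c "
from h import *
tab(14)"
```

```text
t 28.68 p [0.5783 0.0686 0.1728] yaw 124.95 ydown [-0.001  0.001 -1.   ] F [-3.6  2.5  0.9] M [ 0.53  0.71 -0.11] op 0.449 q [ 0.06  0.04  1.37  0.    1.73 -2.12]
tabpx 15 (np.float64(355.46666666666664), np.float64(318.26666666666665))
```

carry_out([
  [[0,0,0],[0,0,-0.056],0.4],
  [[0,0,0],[0,0,-0.056],0.4],
  [[0,0,0],[0,0,0],0.4],
])

```text
clock: 29.1
tool_pos: [0.5783, 0.0686, 0.1728]
ee_rot: [-0.97, -1.521, 1.521]
force: [-3.2, 3.4, 2.0]
opening: 0.451
```

```bash
python3 -c "
from h import *
tab(15)"
```

```text
t 29.1 p [0.5783 0.0686 0.1728] yaw 114.87 ydown [-0.001  0.001 -1.   ] F [-3.2  3.4  2. ] M [ 0.62  0.75 -0.1 ] op 0.451 q [ 0.06  0.04  1.37  0.    1.73 -1.95]
tabpx 6 (np.float64(355.5), np.float64(318.5))
```

View pics/s15b.png

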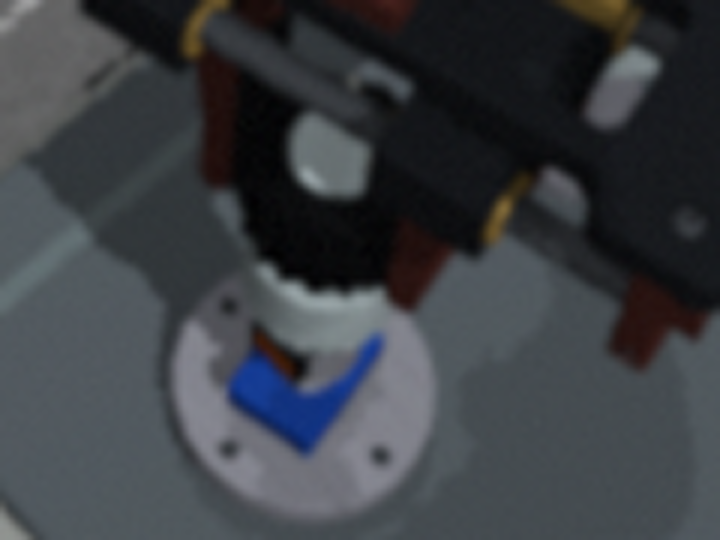

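Mz changed sign, so I'll check that the knob really follows.

```bash
python3 -c "
from h import *
snap('wrist','w15.png')"
```

carry_out([
  [[0,0,0],[0,0,-0.056],0.4],
  [[0,0,0],[0,0,-0.056],0.4],
])

```text
clock: 29.45
tool_pos: [0.5783, 0.0686, 0.1728]
ee_rot: [-1.075, -1.395, 1.395]
force: [-5.0, 2.8, 0.1]
opening: 0.453
```

```bash
python3 -c "
from h import *
tab(16);snap('wrist','w16.png')
a=cv2.imread('pics/w15.png')[200:330,240:410];b=cv2.imread('pics/w16.png')[200:330,240:410]
cv2.imwrite('pics/w16c.png',cv2.resize(np.hstack([a,b]),None,fx=2.3,fy=2.3))"
```

```text
t 29.45 p [0.5783 0.0686 0.1728] yaw 104.69 ydown [-0.001  0.001 -1.   ] F [-5.   2.8  0.1] M [0.51 0.74 0.15] op 0.453 q [ 0.06  0.04  1.37  0.    1.73 -1.77]
tabpx 11 (np.float64(355.27272727272725), np.float64(318.72727272727275))
```

View pics/w16c.png

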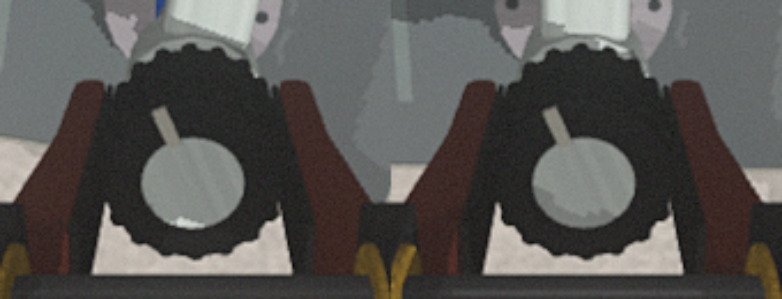

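View pics/s16b.png

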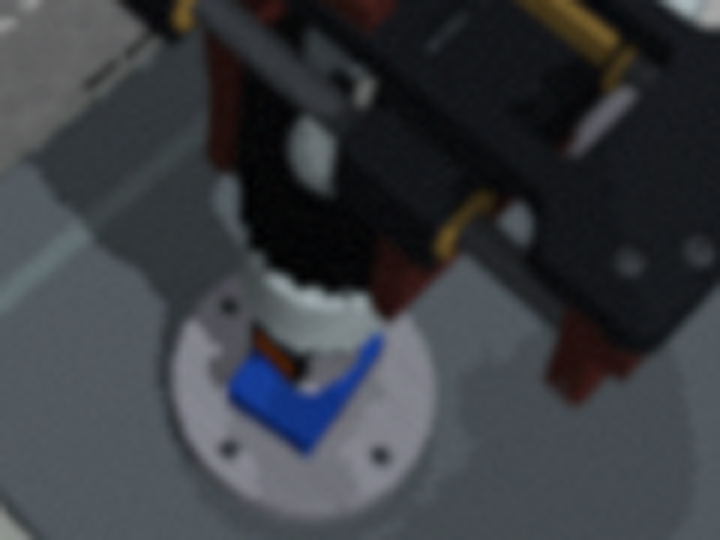

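The knob follows, since its mark keeps its place in the wrist view. About 2.2 rad done, tab still in. Continuing in 10° steps.

carry_out([
  [[0,0,0],[0,0,-0.056],0.4],
  [[0,0,0],[0,0,-0.056],0.4],
])

```text
clock: 29.8
tool_pos: [0.5783, 0.0686, 0.1728]
ee_rot: [-1.169, -1.268, 1.268]
force: [-4.0, 3.6, 1.1]
opening: 0.448
```

```bash
python3 -c "
from h import *
tab(17)"
```

```text
t 29.8 p [0.5783 0.0686 0.1728] yaw 94.62 ydown [-0.001  0.001 -1.   ] F [-4.   3.6  1.1] M [0.48 0.7  0.1 ] op 0.448 q [ 0.06  0.04  1.37  0.    1.73 -1.59]
tabpx 10 (np.float64(355.5), np.float64(319.0))
```

View pics/s17b.png

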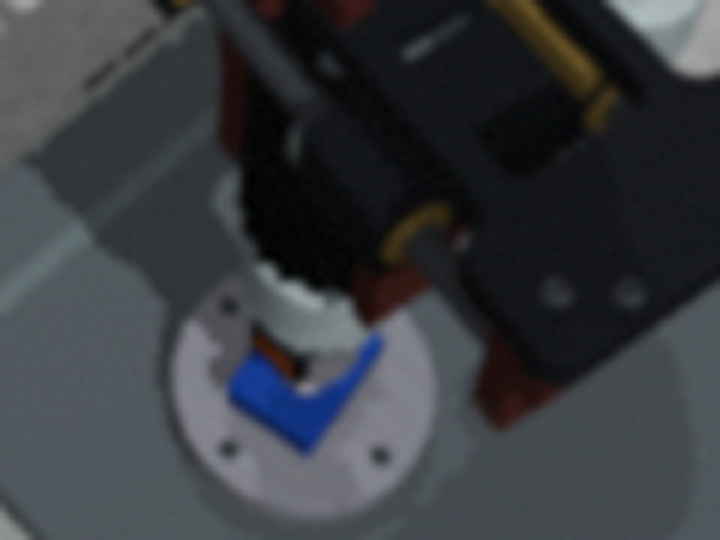

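carry_out([
  [[0,0,0],[0,0,-0.056],0.4],
  [[0,0,0],[0,0,-0.056],0.4],
])

```text
clock: 30.1
tool_pos: [0.5783, 0.0686, 0.1728]
ee_rot: [-1.251, -1.138, 1.139]
force: [-3.8, 3.2, 1.5]
opening: 0.454
```

```bash
python3 -c "
from h import *
tab(18)"
```

```text
t 30.1 p [0.5783 0.0686 0.1728] yaw 84.54 ydown [-0.001  0.001 -1.   ] F [-3.8  3.2  1.5] M [0.53 0.71 0.09] op 0.454 q [ 0.06  0.04  1.37  0.    1.73 -1.42]
tabpx 9 (np.float64(355.44444444444446), np.float64(318.77777777777777))
```

View pics/s18b.png

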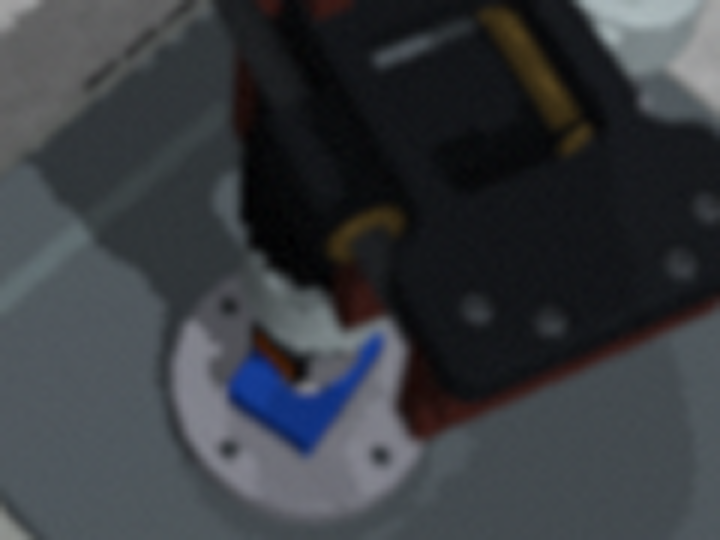

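carry_out([
  [[0,0,0],[0,0,-0.056],0.4],
  [[0,0,0],[0,0,-0.056],0.4],
])

```text
clock: 30.4
tool_pos: [0.5783, 0.0686, 0.1728]
ee_rot: [-1.324, -1.006, 1.007]
force: [-3.8, 3.3, 1.3]
opening: 0.447
```

```bash
python3 -c "
from h import *
tab(19)"
```

```text
t 30.4 p [0.5783 0.0686 0.1728] yaw 74.46 ydown [-0.001  0.001 -1.   ] F [-3.8  3.3  1.3] M [0.51 0.72 0.1 ] op 0.447 q [ 0.06  0.04  1.37  0.    1.73 -1.24]
tabpx 12 (np.float64(355.5), np.float64(319.0))
```

View pics/s19b.png

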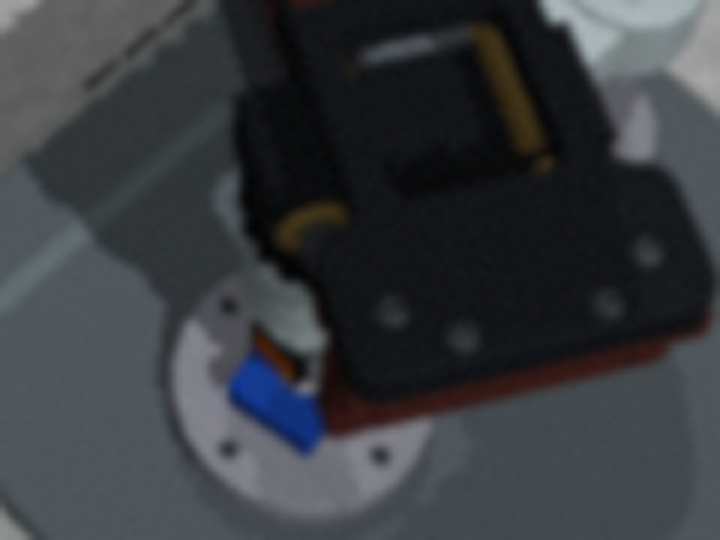

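carry_out([
  [[0,0,0],[0,0,0],0.65],
  [[0,0,0],[0,0,0],0.65],
  [[0,0,0],[0,0,0],0.65],
  [[0,0,0],[0,0,0.111],0.65],
  [[0,0,0],[0,0,0.111],0.65],
  [[0,0,0],[0,0,0.111],0.65],
  [[0,0,0],[0,0,0.111],0.65],
  [[0,0,0],[0,0,0.111],0.65],
  [[0,0,0],[0,0,0.111],0.65],
  [[0,0,0],[0,0,0.111],0.65],
  [[0,0,0],[0,0,0],0.65],
  [[0,0,0],[0,0,0],0.4],
  [[0,0,0],[0,0,0],0.4],
  [[0,0,0],[0,0,0],0.4],
  [[0,0,0],[0,0,0],0.4],
])

```text
clock: 32.33
tool_pos: [0.5782, 0.0684, 0.1728]
ee_rot: [-0.596, -1.867, 1.866]
force: [-4.8, 2.1, 2.0]
opening: 0.45
```

```bash
python3 -c "
from h import *
tab(20);snap('wrist','w20.png')"
```

```text
t 32.33 p [0.5782 0.0684 0.1728] yaw 144.51 ydown [-0.001  0.001 -1.   ] F [-4.8  2.1  2. ] M [ 0.46  0.78 -0.09] op 0.45 q [ 0.06  0.04  1.37  0.    1.73 -2.46]
tabpx 12 (np.float64(355.5), np.float64(319.0))
```

carry_out([
  [[0,0,0],[0,0,-0.056],0.4],
  [[0,0,0],[0,0,-0.056],0.4],
])

```text
clock: 32.67
tool_pos: [0.5782, 0.0685, 0.1728]
ee_rot: [-0.737, -1.751, 1.751]
force: [-5.6, 2.8, 1.5]
opening: 0.452
```

```bash
python3 -c "
from h import *
tab(21)"
```

```text
t 32.67 p [0.5782 0.0685 0.1728] yaw 134.29 ydown [-0.001  0.001 -1.   ] F [-5.6  2.8  1.5] M [0.44 0.86 0.17] op 0.452 q [ 0.06  0.04  1.37  0.    1.73 -2.28]
tabpx 12 (np.float64(355.5), np.float64(319.0))
```

View pics/s21b.png

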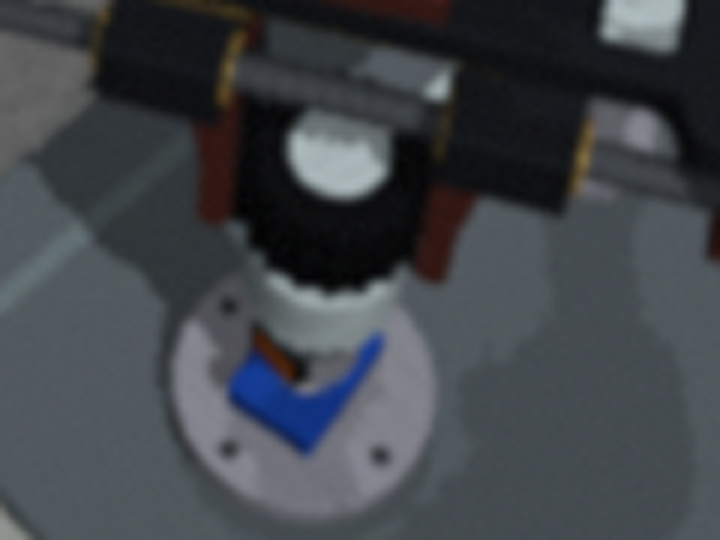

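View pics/w20.png

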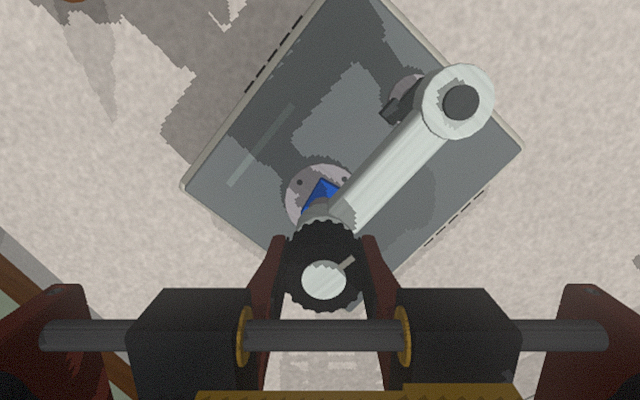

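carry_out([
  [[0,0,0],[0,0,-0.056],0.4],
  [[0,0,0],[0,0,-0.056],0.4],
])

```text
clock: 32.98
tool_pos: [0.5782, 0.0685, 0.1728]
ee_rot: [-0.863, -1.633, 1.634]
force: [-5.5, 2.2, 2.5]
opening: 0.453
```

```bash
python3 -c "
from h import *
tab(22)"
```

```text
t 32.98 p [0.5782 0.0685 0.1728] yaw 124.22 ydown [-0.001  0.001 -1.   ] F [-5.5  2.2  2.5] M [0.4  0.78 0.13] op 0.453 q [ 0.06  0.04  1.37  0.    1.73 -2.11]
tabpx 12 (np.float64(355.5), np.float64(319.0))
```

View pics/s22b.png

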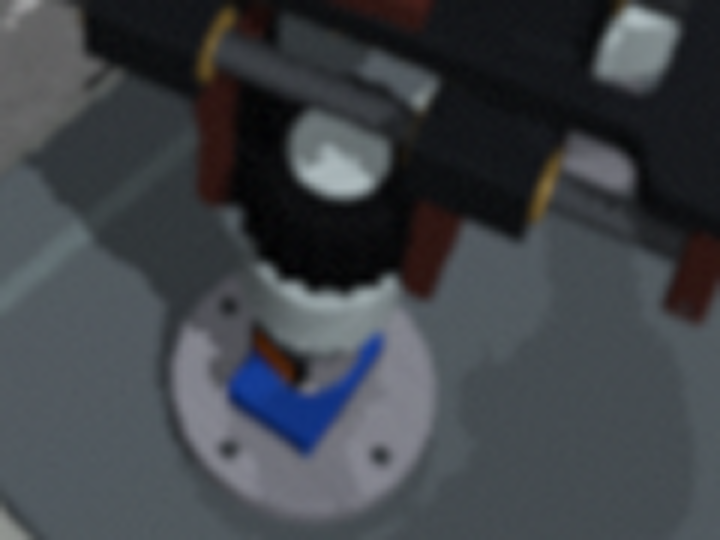

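carry_out([
  [[0,0,0],[0,0,-0.056],0.4],
  [[0,0,0],[0,0,-0.056],0.4],
])

```text
clock: 33.28
tool_pos: [0.5782, 0.0685, 0.1728]
ee_rot: [-0.978, -1.512, 1.512]
force: [-6.2, 3.2, 0.5]
opening: 0.45
```

```bash
python3 -c "
from h import *
tab(23)"
```

```text
t 33.27 p [0.5782 0.0685 0.1728] yaw 114.14 ydown [-0.001  0.001 -1.   ] F [-6.2  3.2  0.5] M [0.43 0.81 0.1 ] op 0.45 q [ 0.06  0.04  1.37  0.    1.73 -1.93]
tabpx 12 (np.float64(355.5), np.float64(319.0))
```

View pics/s23b.png

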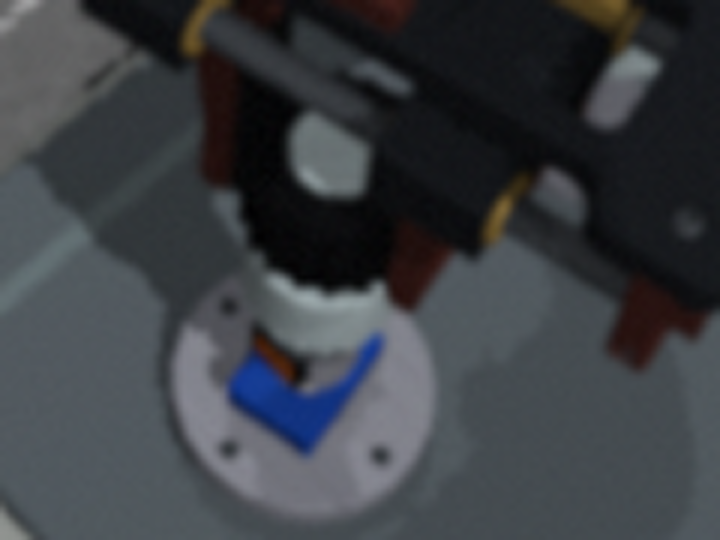

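carry_out([
  [[0,0,0],[0,0,-0.05],0.4],
  [[0,0,0],[0,0,-0.05],0.4],
])

```text
clock: 33.58
tool_pos: [0.5782, 0.0685, 0.1729]
ee_rot: [-1.071, -1.401, 1.401]
force: [-4.9, 3.1, 1.3]
opening: 0.451
```

```bash
python3 -c "
from h import *
tab(24)"
```

```text
t 33.58 p [0.5782 0.0685 0.1729] yaw 105.16 ydown [-0.001  0.001 -1.   ] F [-4.9  3.1  1.3] M [0.37 0.8  0.12] op 0.451 q [ 0.06  0.04  1.37  0.    1.73 -1.78]
tabpx 12 (np.float64(355.5), np.float64(319.0))
```

View pics/s24b.png

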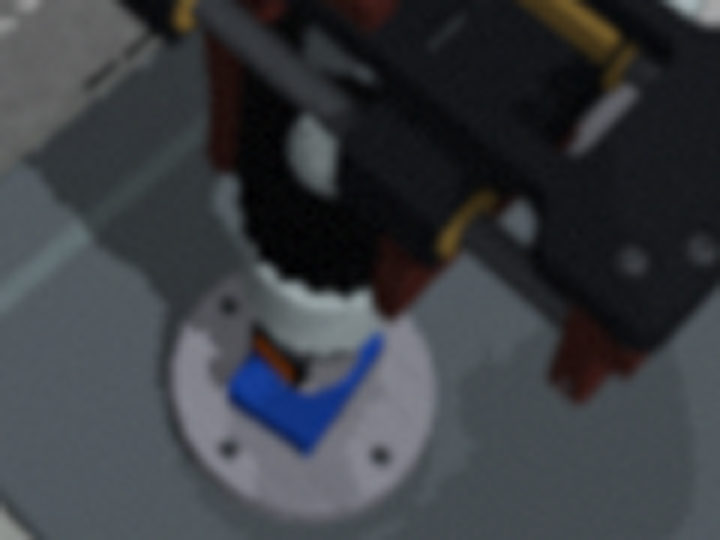

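carry_out([
  [[0,0,0],[0,0,-0.05],0.4],
  [[0,0,0],[0,0,-0.05],0.4],
])

```text
clock: 33.88
tool_pos: [0.5782, 0.0686, 0.1728]
ee_rot: [-1.155, -1.287, 1.288]
force: [-5.3, 3.0, 1.3]
opening: 0.446
```

```bash
python3 -c "
from h import *
tab(25)"
```

```text
t 33.88 p [0.5782 0.0686 0.1728] yaw 96.16 ydown [-0.001  0.001 -1.   ] F [-5.3  3.   1.3] M [0.44 0.83 0.06] op 0.446 q [ 0.06  0.04  1.37  0.    1.73 -1.62]
tabpx 17 (np.float64(355.3529411764706), np.float64(319.29411764705884))
```

View pics/s25b.png

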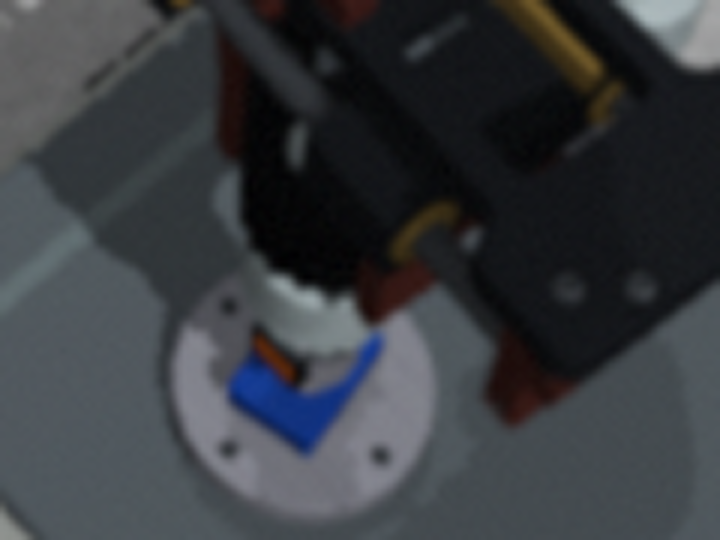

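carry_out([
  [[0,0,0],[0,0,-0.04],0.4],
  [[0,0,0],[0,0,-0.04],0.4],
])

```text
clock: 34.17
tool_pos: [0.5782, 0.0686, 0.1729]
ee_rot: [-1.216, -1.196, 1.196]
force: [-5.0, 2.4, 0.7]
opening: 0.448
```

```bash
python3 -c "
from h import *
tab(26)"
```

```text
t 34.17 p [0.5782 0.0686 0.1729] yaw 88.99 ydown [-0.001  0.001 -1.   ] F [-5.   2.4  0.7] M [0.41 0.85 0.06] op 0.448 q [ 0.06  0.04  1.37  0.    1.73 -1.49]
tabpx 78 (np.float64(352.87179487179486), np.float64(320.8974358974359))
```

View pics/s26b.png

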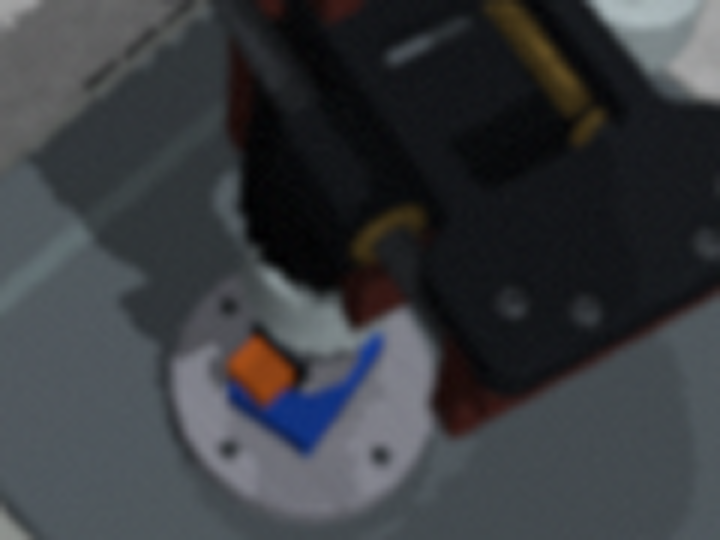

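carry_out([
  [[0,0,0],[0,0,-0.04],0.4],
  [[0,0,0],[0,0,-0.04],0.4],
])

```text
clock: 34.48
tool_pos: [0.5782, 0.0686, 0.1729]
ee_rot: [-1.272, -1.102, 1.103]
force: [-4.3, 3.4, 2.1]
opening: 0.449
```

```bash
python3 -c "
from h import *
tab(27)"
```

```text
t 34.48 p [0.5782 0.0686 0.1729] yaw 81.79 ydown [-0.001  0.001 -1.   ] F [-4.3  3.4  2.1] M [0.43 0.89 0.1 ] op 0.449 q [ 0.06  0.04  1.37  0.    1.73 -1.37]
tabpx 79 (np.float64(352.8354430379747), np.float64(321.0506329113924))
```

View pics/s27b.png

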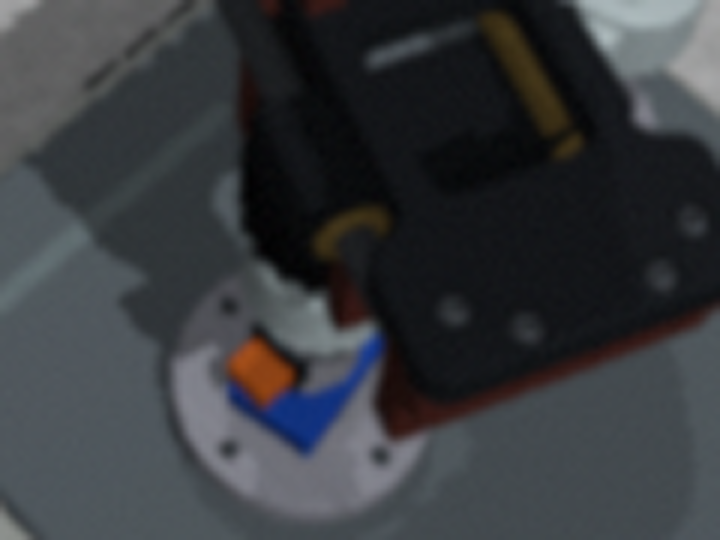

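The tab popped out at the step ending at yaw 89°. The next 7.2° step (about +1.2 N) was already queued in the same batch, so I overshot slightly. The force should be about 16–17 N, inside the band. No more turning: I'll let go and retreat straight up.

carry_out([
  [[0,0,0],[0,0,0],0.55],
  [[0,0,0],[0,0,0],0.65],
  [[0,0,0],[0,0,0],0.7],
  [[0,0,0],[0,0,0],0.7],
  [[0,0,0.5],[0,0,0],0.7],
  [[0,0,0.9],[0,0,0],0.7],
  [[0,0,0.9],[0,0,0],0.7],
  [[0,0,0.9],[0,0,0],0.7],
  [[-0.8,0.4,0],[0,0,0],0.7],
  [[-0.8,0.4,0],[0,0,0],0.7],
  [[-0.8,0.4,0],[0,0,0],0.7],
  [[0,0,0],[0,0,0],0.7],
  [[0,0,0],[0,0,0],0.7],
])

```text
clock: 36.15
tool_pos: [0.5074, 0.1038, 0.2695]
ee_rot: [-1.274, -1.105, 1.104]
force: [0.4, -0.0, 0.2]
opening: 0.705
```

```bash
python3 -c "
from h import *
tab(28);crop('s28.png',260,220,460,370,4,'s28c.png')
T=wT();np.save('T28.npy',T);snap('wrist','w28.png')"
```

```text
t 36.15 p [0.5074 0.1038 0.2695] yaw 81.88 ydown [ 0.001 -0.    -1.   ] F [ 0.4 -0.   0.2] M [0.01 0.01 0.04] op 0.705 q [ 0.14 -0.12  1.35 -0.    1.9  -1.29]
tabpx 80 (np.float64(352.875), np.float64(321.1))
```

View pics/s28c.png

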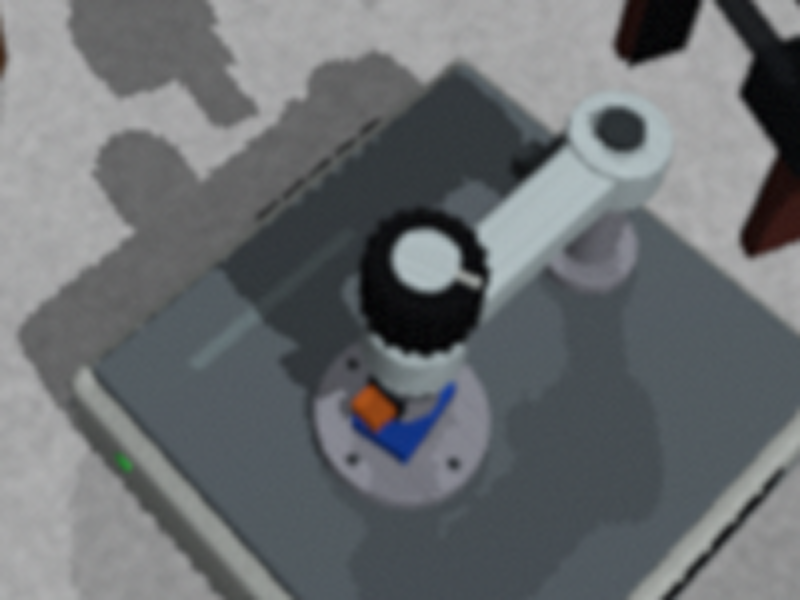

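View pics/w28.png

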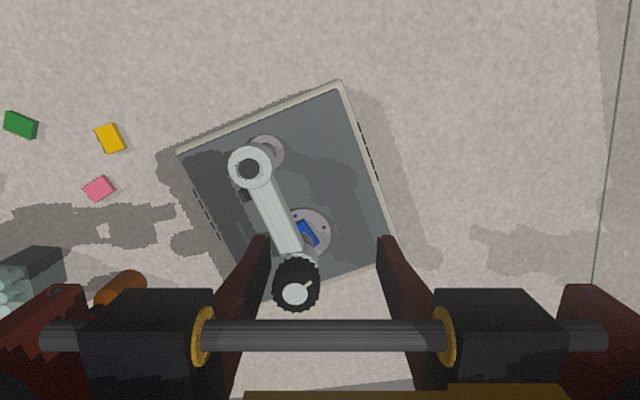

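```bash
python3 -c "
from h import *
T=np.load('T28.npy')
p=ray('wrist',248.5,168,.163,T);k=ray('wrist',295,294,.201,T);d=k-p;print(p,k,np.hypot(*d[:2]),np.degrees(np.arctan2(d[1],d[0])))
print(order.close_job())"
```

```text
[0.47123777 0.04207335 0.163     ] [0.57823864 0.06845518 0.201     ] 0.11020519881222392 13.850435879135905
the job is handed in; nothing more can be done
None
```

The job is handed in at about 36 s of the 72 s. The blue sample is clamped on the crystal with the orange tab out. `close_job()` gives no verdict, so I don't know how it was judged.

**What I did:**
- I placed the blue coupon flat on the crystal, about 1–2 mm off centre in the wrist view.
- I pushed the clamp arm round until it stalled, at about 7 N on the last reading before one more 1 mm push.
- I turned the knob clockwise about 219° in all, with two regrips so the tab stayed in view. Then I let go and pulled clear.

**Last checks:**
- **Tab:** it is out in the final scene picture, about 80 orange pixels against 12–17 when it was in.
- **Arm:** it measures 13.9° in the world frame. The stop direction is about 13.2–13.5°, so it is roughly 0.01 rad off, within measuring error and inside the 0.05 rad limit.
- **Sample:** what shows of it under the clamp has not visibly shifted.
- **Robot:** it touches nothing, with the force reading near zero.
- **Things to leave alone:** I never touched the yellow coupon, bottle or rack. I only saw them in passing in the final view and did not re-measure them.

**What did not go cleanly:**
- **Overshoot past the pop:** the tab popped during one 7° step, and the next 7° step was already queued in the same batch. The knob therefore went up to about 14° past the pop.
- **Clamp force:** from the stated stiffness I estimate 16–17.5 N, inside the 11–20 N band. I had no direct force measurement, and I did not turn the knob back.
- **Torque reading:** the wrist torque about the knob axis changed sign briefly after the first regrip. I checked the knob's mark in the wrist view, and it was turning with the gripper without slipping.

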